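# Charge and close a laboratory vibratory mill

## Task

Get the bench mill ready for a run: put every steel grinding cylinder that is out into the mill's jar, then set the lid fully home on the jar. Swing the clamp arm over it right up to its stop, and turn the T-handle clockwise until the pad meets the lid and is snug: firm, but not forced. Leave the sample jars and the measuring cylinder where they stand, upright.

Things in the scene. Friction and masses are not known exactly. Their poses are not given: they have to be found in the camera images.
- jar: Thick-walled steel grinding jar, fixed in its seat on the white mill: outside diameter 100 mm, inside 80 mm, 66 mm high, inner floor 8 mm above its underside, so 58 mm deep. Origin: centre of its underside, 96 mm above the bench; z up; x points from the mill's control panel to its back; the clamp pillar stands at +y, 105 mm from the jar's axis.
- jar_rim (a point): Centre of the jar's open mouth, level with the rim, 162 mm above the bench.
- lid: Steel jar lid, 0.5 to 0.8 kg, starts on the bench right way up. Flange 100 mm diameter, 10 mm thick; under it a spigot of 75 mm diameter, 6 mm deep, bevelled, with a thin black seal, that drops into the jar's mouth. Origin: centre of the spigot's underside; z up. Fully on, the flange rests on the rim and the origin is 60 mm above the jar's origin.
- lid_boss (a point): Centre of the top of the lid's round boss, 36 mm diameter and 26 mm tall on the middle of the flange, 42 mm above the lid's origin: the lid is lifted by it and the clamp pad presses on it.
- clamp_arm (a joint): Swing of the grey clamp arm about its pillar: 0 = at its stop, spindle over the jar's centre; grows as it swings open, counter-clockwise from above, to 2.8 rad. Starts at 1.9 to 2.5. Stiff (0.35 N m: 3.5 N at the spindle), stays where left. Spindle 105 mm from the pillar's axis. Arm 30 mm wide, from 220 to 244 mm above the bench. Passes over the seated lid 5.5 to 8 mm clear.
- clamp_pivot (a point): Point on the pillar's axis, level with the top of the arm; fixed point about which the arm swings.
- handle (a joint): Turn of the T-handle on the screw, relative to the arm: 0 = fully up; grows turning clockwise from above, which drives the spindle down 10 mm a turn (1.59 mm per rad), to 12 rad. Starts at 0 to 1.5; the pad meets the seated lid's boss at about 5.0. Free turning takes 0.2 N m; then the effort climbs as the lid seal gives, doubling over the next 0.5 rad: snug. Let go, it stays, or eases back a little if tighter than that.
- handle_mid (a point): Middle of the black T-handle's cross bar, on the spindle axis: bar 100 mm long along this point's x axis, 12 mm wide, 16 mm tall, at half its height, on a bare 12 mm stem; 292 mm above the bench with the screw fully up, 48 mm above the top of the arm, and lower as it is screwed down.
- spindle: Screw spindle with its round steel pad, 30 mm diameter. Origin: centre of the pad's underside, 206 mm above the bench with the screw fully up; it goes down as the T-handle is turned clockwise.
- cyl1: Plain solid steel grinding cylinder, 22 mm diameter, 22 mm tall, 65 g, origin at the centre of one flat end, its z axis along it. It starts standing on the white tray. All the grinding cylinders are alike; from 3 to 5 of them are there.
- cyl2: Plain solid steel grinding cylinder, 22 mm diameter, 22 mm tall, 65 g, origin at the centre of one flat end, its z axis along it. It starts standing on the white tray. All the grinding cylinders are alike; from 3 to 5 of them are there.
- cyl3: Plain solid steel grinding cylinder, 22 mm diameter, 22 mm tall, 65 g, origin at the centre of one flat end, its z axis along it. It starts standing on the white tray. All the grinding cylinders are alike; from 3 to 5 of them are there.
- cyl4: Plain solid steel grinding cylinder, 22 mm diameter, 22 mm tall, 65 g, origin at the centre of one flat end, its z axis along it. It starts standing on the white tray. All the grinding cylinders are alike; from 3 to 5 of them are there.
- cyl5: Plain solid steel grinding cylinder, 22 mm diameter, 22 mm tall, 65 g, origin at the centre of one flat end, its z axis along it. It starts standing on the white tray. All the grinding cylinders are alike; from 3 to 5 of them are there.
- cyl1_center (a point): Centre of grinding cylinder cyl1.
- cyl2_center (a point): Centre of grinding cylinder cyl2.
- cyl3_center (a point): Centre of grinding cylinder cyl3.
- cyl4_center (a point): Centre of grinding cylinder cyl4.
- cyl5_center (a point): Centre of grinding cylinder cyl5.
- tray: White plastic tray, fixed, 200 mm (its x) by 140 mm (its y), rim 14 mm high and 4 mm thick, inner floor about 4 mm above the bench; origin: centre of its underside. The grinding cylinders stand on it about 55 mm apart.
- sample_jar1: Bystander: small glass sample jar with white cap, 56 mm diameter, about 62 mm tall, origin at the centre of its underside.
- sample_jar2: Bystander: a second such sample jar.
- measuring_cyl: Bystander: glass measuring cylinder on a blue foot of 72 mm diameter, 222 mm tall, origin at the centre of its underside.
Not all that is in view belongs to the job. What is shaped like the cyl3 but orange or purple is not meant.

How it is judged (in metres and radians):
On the way, in this order (a step that is already met when the one before it is completed fails the run):
1. every grinding cylinder lies in the jar (horizontal distance between each of cyl1_center, cyl2_center, cyl3_center, cyl4_center, cyl5_center and jar below 0.036 m and z of cyl1_center in the frame of jar between 0.005 and 0.056 m and z of cyl2_center in the frame of jar between 0.005 and 0.056 m and z of cyl3_center in the frame of jar between 0.005 and 0.056 m and z of cyl4_center in the frame of jar between 0.005 and 0.056 m and z of cyl5_center in the frame of jar between 0.005 and 0.056 m), for 0.3 s.
2. the lid sits fully home on the jar (horizontal distance between lid and jar below 0.006 m and z of lid in the frame of jar between 0.055 and 0.063 m and angle between lid's own z axis and vertical below 0.05 rad), for 0.3 s.
3. the clamp arm is swung over to its stop (all of step 2 and value of joint clamp_arm below 0.06 rad), for 0.2 s.
4. the pad is snug on the lid (contact force between spindle and lid above 50 N and value of joint clamp_arm below 0.06 rad), for 0.4 s.
At the end, for the whole second after the job is handed in: All the grinding cylinders are inside the jar, the lid is seated (within 6 mm of centre, down to 3 mm, level to 3 degrees), the clamp arm is within 0.06 rad of its stop, and the pad presses the lid with 50 to 350 N and holds there with the handle let go (all of step 1 and all of step 2 and all of step 4 and velocity of joint handle between -0.05 and 0.05 rad/s and contact force between spindle and lid below 350 N); the robot touches nothing.
It fails at once if the pad was forced onto the lid (over 350 N) (contact force between spindle and lid above 350 N).
It fails at once if sample_jar1 was shoved or knocked over (distance of sample_jar1 from where it was at the start of the episode above 0.03 m or angle between sample_jar1's own z axis and vertical above 0.5 rad).
It fails at once if sample_jar2 was shoved or knocked over (distance of sample_jar2 from where it was at the start of the episode above 0.03 m or angle between sample_jar2's own z axis and vertical above 0.5 rad).
It fails at once if measuring_cyl was shoved or knocked over (distance of measuring_cyl from where it was at the start of the episode above 0.03 m or angle between measuring_cyl's own z axis and vertical above 0.5 rad).
Of cyl1, cyl2, cyl3, cyl4, cyl5 only 3 to 5 are there at a start; the rules pass over those that are not, and their reading is None.
At some moment in a run one of cyl1, cyl2, cyl3, cyl4, cyl5, lid may be knocked a few centimetres aside while the robot is not near it.
Once in a run the grip may slacken for a moment while it holds something.
It also fails if it takes over 210 s, if anything falls off the work surface, if the arm or the gripper's body presses on something with over 40 N, if the wrist force passes 120 N, or if a joint passes its speed limit or range.

## Robot

A 6-joint arm with a two-finger parallel gripper is mounted at the origin on the work surface. World frame = base frame: x ahead of the robot, y to its left, z up, the work surface at z = 0. Lengths are in m, angles in degrees, forces in N, time in s.
With the tool pointing down it reaches from about 0.3 to 0.75 m from the base axis. Payload 8.5 kg.
Tool frame: the origin (TCP) lies at the very end of the fingers, on their centre line; the grasp point (between the pads) lies 19 mm behind it (env.pinch_z is the distance from the TCP to the grasp point, in m); z points along the fingers, y is the line along which they close (so a half turn about z gives the same grasp; the last joint's range is limited). The gripper opens to 85 mm and grips with 20 to 120 N. Pads are 22 mm wide; open, the fingers measure 114 mm over their backs; the gripper's body (76 mm by 85 mm) begins 54 mm behind the grasp point. The pads swing forward as they close: fully open they stand 13 mm farther back than shut.
Start: joints at [62.263, 21.807, 74.336, -0, 83.858, -12.336], TCP at [0.146, 0.53, 0.231] pointing down, gripper open.
Joint ranges: [-178.18, 178.18], [-50.72, 133.34], [12.68, 142.11], [-81.47, 261.47], [9.98, 163.14], [-165.26, 165.26]. Speed limits (degrees/s): [136.94, 136.94, 180, 180, 180, 180].

## Interface

Orientations are given as a 3x3 rotation matrix whose columns are the frame's x, y, z axes.
In Python, from rig import env, viewer gives the robot as it stands.
- The arm moves only by the tool drive_tool, never from a script. Its argument "series" is a list of rows, each a list of 3 entries, a list of its own where there are three numbers: the shift along the tool's x, y, z in m, then the turn about the tool's z in degrees, then the finger opening in m, from 0 to 0.0854. A call has 1 to 20 rows; each row is the pose to reach, as a shift and turn from the pose commanded when the call began, along the tool's axes at that moment; what a row does not reach only later rows make up. A row lasts 1/10 s, in which the tool goes at most 50 mm and 8.59 degrees, less where a joint would pass 70% of its speed; a pose out of reach is approached as far as the arm can. A call with a gripper value outside its range is refused whole. The fingers move at their own pace and stop on an object; "newtons" is the grip in N (left out, the last holds). Time passes only in rows, so rows that repeat a pose let the fingers close. It gives the time, the measured TCP pose, the force, the opening and the grip force at its end, in the units of the state.
- env.observe(): the state, without advancing time (a new reading comes with each control period).
- viewer.get_image(name): name is "side" or "top" or "wrist"; returns a dict with "img" (400x640x3 uint8, red, green, blue), "depth" (400x640 float32, m along the optical axis (not along the pixel's ray), 0 where there is no reading), "camera_matrix" (3x3 intrinsics, pixels), "rvec" (rotation vector, rad) and "tvec" (3), from world to camera coordinates, as OpenCV has them. Camera axes: x right, y down, z forward; pixel columns grow to the right and rows downward; lengths in m; the calibration is good to about 2 mm. A picture is of the moment at which its call begins.
- env.close_job(): hands the job in; it is judged then, once.
The state is a dict: "time_s": time; "q": joint angles; "qvel": joint speeds; "joint_efforts": joint torques, N m; "position": TCP position; "tool_rot": TCP orientation; "ft_force": force on the tool from outside, world axes, zero at the start; "wrist_torque": the same for the moment, N m; "grip_width": finger opening in m; "gripper_force": force on a finger pad.
Only numpy, scipy, OpenCV 4.12 (cv2) and the standard library are available. Lean on these libraries where they do the work, as an engineer would, in place of code of your own. Each camera call takes 0.05 s, during which the arm holds its last target. There are 200 camera calls.

## Working session

There is one attempt and no reset: what is moved stays moved. The work goes in short steps, Python scripts to look and compute and a tool call to move; the robot and the scene stay as the last step left them, time stands still between calls to the robot, and variables do not carry over. Pictures are saved under pics/ and viewed, at most 14 in all, crops included, and the job is handed in when it is done.

Besides the shell and the picture viewer there is one more tool, called after "Call:" as name([rows], argument=value, ...), one row to a line, values as JSON. drive_tool: Moves the arm, as the interface text tells. Its arguments: {"type":"object","properties":{"series":{"type":"array"},"newtons":{"type":"number"}},"required":["series"]}

```bash
mkdir -p pics; ls
cat > h.py <<'E'
import numpy as np, cv2
from rig import env, viewer
def grab(n):
    d=viewer.get_image(n); return d
def save(d,f,box=None,s=1):
    im=d["img"][:,:,::-1]
    if box: im=im[box[1]:box[3],box[0]:box[2]]
    cv2.imwrite("pics/"+f,cv2.resize(im,None,fx=s,fy=s,interpolation=cv2.INTER_CUBIC))
def ray(d,u,v):
    R=cv2.Rodrigues(np.array(d["rvec"],float))[0];t=np.array(d["tvec"],float).ravel();K=np.array(d["camera_matrix"])
    return -R.T@t, R.T@np.linalg.inv(K)@np.array([u,v,1.])
def atz(d,u,v,z):
    c,r=ray(d,u,v); return c+r*(z-c[2])/r[2]
def pt(d,u,v):
    c,r=ray(d,u,v); return c+r*d["depth"][int(round(v)),int(round(u))]
def cloud(d):
    R=cv2.Rodrigues(np.array(d["rvec"],float))[0];t=np.array(d["tvec"],float).ravel();K=np.array(d["camera_matrix"])
    u,v=np.meshgrid(np.arange(640),np.arange(400))
    r=np.stack([u,v,np.ones_like(u)],-1)@np.linalg.inv(K).T*d["depth"][...,None]
    return (r-t)@R
def proj(d,p):
    return cv2.projectPoints(np.array(p,float).reshape(-1,3),np.array(d["rvec"],float),np.array(d["tvec"],float),np.array(d["camera_matrix"],float),None)[0].reshape(-1,2)
def st():
    s=env.observe(); print(s["time_s"],np.round(s["position"],4),"\n",np.round(s["tool_rot"],3),np.round(s["q"],1),np.round(s["ft_force"],1),np.round(s["wrist_torque"],2),round(s["grip_width"],4),s["gripper_force"])
E
python3 - <<'E'
from h import *
st()
for n in("top","side"):
    d=grab(n);save(d,n+"0.png",s=1.25)
    np.save(n+"0.npy",d,allow_pickle=True)
    print(ray(d,320,200))
E
```

```text
pics
0.0 [0.1459 0.53   0.2307] 
 [[-0.964  0.266 -0.001]
 [ 0.266  0.964 -0.001]
 [ 0.    -0.001 -1.   ]] [ 62.3  21.8  74.4   0.   83.9 -12.3] [-0.1 -0.3 -0.6] [ 0.03  0.02 -0.02] 0.0856 0.0
(array([ 0.47370529, -0.00489612,  1.38615386]), array([ 0.07401071, -0.00445815, -0.99729018]))
(array([ 0.33201658, -0.71598573,  0.8894029 ]), array([ 0.23900481,  0.70235779, -0.67070266]))
```

View pics/top0.png

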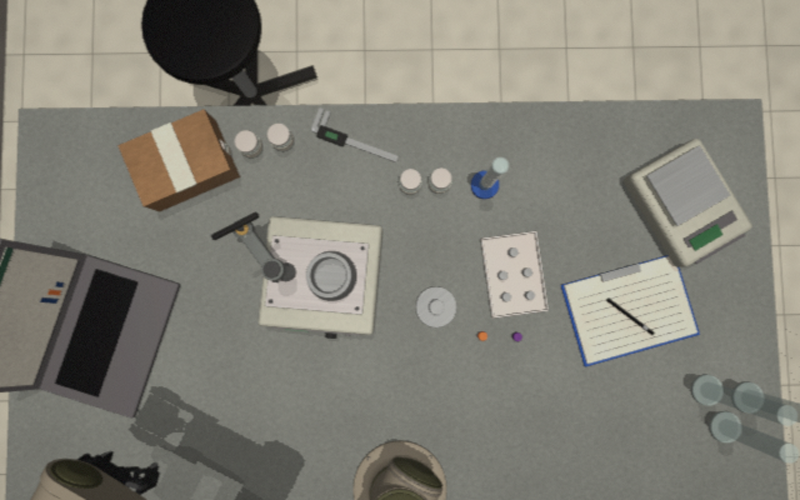

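View pics/side0.png

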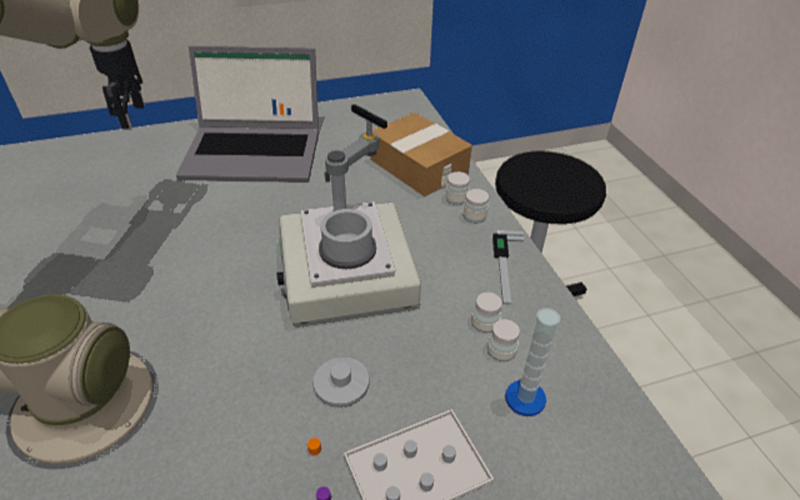

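Top view (800-px picture): five grey cylinders stand on the tray at (513,252), (502,275), (526,272), (505,296) and (529,295). Lookalikes are orange (482,336) and purple (517,337), off the tray and not meant. The lid is at (437,307), the jar mouth at (332,275), the clamp pillar at (273,270) and the T-handle at (236,226). Two sample jars are at (410,181) and (440,180), a second pair at (247,143) and (279,136), and the measuring cylinder is at (485,185).

Run:
```python
from h import *
d=np.load("top0.npy",allow_pickle=True).item()
save(d,"crop0.png",(160,130,450,290),2.75)
C=cloud(d)
def comp(zlo,zhi,x0,x1,y0,y1,mn=8):
    m=((C[...,2]>zlo)&(C[...,2]<zhi)&(C[...,0]>x0)&(C[...,0]<x1)&(C[...,1]>y0)&(C[...,1]<y1)&(d["depth"]>0)).astype(np.uint8)
    n,L,S,ce=cv2.connectedComponentsWithStats(m)
    for i in range(1,n):
        if S[i,4]>=mn: P=C[L==i]; print(np.round(P.mean(0),4),np.round(P.min(0),3),np.round(P.max(0),3),S[i,4],np.round(ce[i],1))
print("cyl");comp(.018,.035,.3,.6,-.35,-.1)
print("lid flange/boss");comp(.01,.02,.25,.5,-.15,.05);comp(.033,.06,.25,.5,-.15,.05)
print("jar");comp(.152,.175,.3,.6,0,.3)
print("arm");comp(.21,.26,.3,.7,0,.5);print("handle");comp(.265,.31,.3,.8,0,.6)
for u,v,z in[(513,252,.026),(502,275,.026),(526,272,.026),(505,296,.026),(529,295,.026),(437,307,.042),(332,275,.162),(273,270,.244),(236,226,.292)]:print(u,v,np.round(atz(d,u/1.25,v/1.25,z),4))
```

```text
cyl
[ 0.5662 -0.2911  0.0246] [ 0.557 -0.301  0.02 ] [ 0.576 -0.282  0.028] 41 [411.  201.2]
[ 0.5159 -0.324   0.0258] [ 0.505 -0.334  0.019] [ 0.526 -0.313  0.031] 38 [422.3 217.4]
[ 0.5089 -0.2635  0.0252] [ 0.5   -0.275  0.018] [ 0.518 -0.253  0.031] 42 [402.7 220. ]
[ 0.4591 -0.3285  0.0256] [ 0.45  -0.34   0.019] [ 0.468 -0.319  0.031] 44 [424.4 235.9]
[ 0.4568 -0.27    0.0258] [ 0.448 -0.281  0.021] [ 0.466 -0.26   0.031] 42 [405.3 237. ]
[ 0.3625 -0.2089  0.0223] [ 0.352 -0.218  0.018] [ 0.373 -0.199  0.026] 40 [386.1 268.4]
[ 0.3588 -0.2945  0.0225] [ 0.35  -0.304  0.018] [ 0.368 -0.284  0.03 ] 39 [414.2 269.1]
lid flange/boss
[ 0.4346 -0.0965  0.0157] [ 0.386 -0.147  0.01 ] [ 0.484 -0.048  0.02 ] 647 [348.6 245.3]
[ 0.4349 -0.0973  0.0416] [ 0.418 -0.114  0.034] [ 0.451 -0.081  0.049] 115 [349.5 245.4]
jar
[0.5134 0.148  0.1615] [0.465 0.098 0.153] [0.562 0.197 0.169] 394 [262.7 219.6]
[0.5208 0.2403 0.1625] [0.511 0.238 0.152] [0.53  0.248 0.175] 12 [229.  217.4]
arm
[0.5567 0.2742 0.2448] [0.499 0.23  0.213] [0.621 0.333 0.259] 728 [209.3 202.5]
handle
[0.608  0.3126 0.2973] [0.582 0.268 0.265] [0.634 0.359 0.306] 242 [188.4 180.5]
513 252 [ 0.565  -0.2889  0.026 ]
502 275 [ 0.509  -0.2601  0.026 ]
526 272 [ 0.5153 -0.3193  0.026 ]
505 296 [ 0.4575 -0.2659  0.026 ]
529 295 [ 0.4589 -0.3248  0.026 ]
437 307 [ 0.4342 -0.0977  0.042 ]
332 275 [0.5119 0.1401 0.162 ]
273 270 [0.5217 0.2511 0.244 ]
236 226 [0.6078 0.3131 0.292 ]
```

View pics/crop0.png

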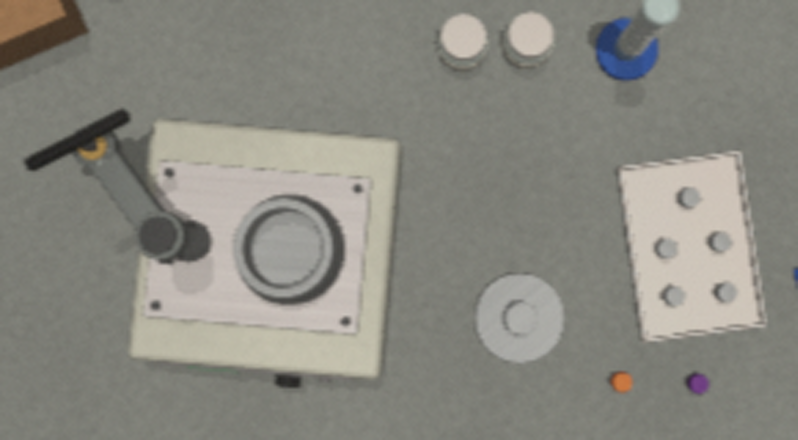

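Call:
drive_tool([
  [[-0.57, -0.694, 0], 74.6, 0.036],
  [[-0.57, -0.694, 0], 74.6, 0.036],
  [[-0.57, -0.694, 0], 74.6, 0.036],
  [[-0.57, -0.694, 0], 74.6, 0.036],
  [[-0.57, -0.694, 0], 74.6, 0.036],
  [[-0.57, -0.694, 0], 74.6, 0.036],
  [[-0.57, -0.694, 0], 74.6, 0.036],
  [[-0.57, -0.694, 0], 74.6, 0.036],
  [[-0.57, -0.694, 0], 74.6, 0.036],
  [[-0.57, -0.694, 0], 74.6, 0.036],
  [[-0.57, -0.694, 0], 74.6, 0.036],
  [[-0.57, -0.694, 0], 74.6, 0.036],
  [[-0.57, -0.694, 0], 74.6, 0.036],
  [[-0.57, -0.694, 0], 74.6, 0.036],
  [[-0.57, -0.694, 0], 74.6, 0.036],
  [[-0.57, -0.694, 0], 74.6, 0.036],
  [[-0.57, -0.694, 0], 74.6, 0.036],
  [[-0.57, -0.694, 0], 74.6, 0.036],
  [[-0.57, -0.694, 0], 74.6, 0.036],
  [[-0.57, -0.694, 0], 74.6, 0.036],
])

```text
time_s: 2.1
position: [0.5111, -0.2906, 0.2303]
tool_rot: [[0.001, 1.0, -0.001], [1.0, -0.001, 0.001], [0.001, -0.001, -1.0]]
ft_force: [-0.3, 0.2, -0.9]
grip_width: 0.0359
gripper_force: 0.0
```

```bash
cat >> h.py <<'E'
def cyls(d,x0=.36,x1=.66,y0=-.42,y1=-.14,top=.026):
    """grey cylinders: blobs of depth points near the top height, centres re-projected to the top plane"""
    C=cloud(d); m=((C[...,2]>.017)&(C[...,2]<.04)&(C[...,0]>x0)&(C[...,0]<x1)&(C[...,1]>y0)&(C[...,1]<y1)&(d["depth"]>0)).astype(np.uint8)
    n,L,S,ce=cv2.connectedComponentsWithStats(m); hsv=cv2.cvtColor(d["img"],cv2.COLOR_RGB2HSV); out=[]
    for i in range(1,n):
        if S[i,4]<15: continue
        P=C[L==i]; T=P[P[:,2]>np.median(P[:,2])-.003]
        (cx,cy),r=cv2.minEnclosingCircle(T[:,:2].astype(np.float32))
        print("blob",np.round(np.median(T,0),4),"circ",np.round([cx,cy,r],4),S[i,4],np.round(ce[i],0),"sat",int(hsv[...,1][L==i].mean()))
E
python3 - <<'E'
from h import *
st()
d=grab("wrist");save(d,"w1.png",s=1.25);cyls(d)
E
```

```text
2.1 [ 0.5111 -0.2906  0.2303] 
 [[ 0.001  1.    -0.001]
 [ 1.    -0.001  0.001]
 [ 0.001 -0.001 -1.   ]] [-41.2  25.8  68.1   0.   86.3 -41.1] [-0.3  0.2 -0.9] [ 0.01 -0.04  0.02] 0.0359 0.0
blob [ 0.3656 -0.2084  0.0222] circ [ 0.3629 -0.209   0.0107] 310 [162.  82.] sat 201
blob [ 0.5093 -0.2627  0.0262] circ [ 0.5092 -0.263   0.011 ] 400 [315. 140.] sat 12
blob [ 0.4563 -0.2695  0.0263] circ [ 0.4562 -0.2696  0.0108] 404 [261. 147.] sat 10
blob [ 0.5653 -0.2897  0.0262] circ [ 0.5658 -0.2898  0.0112] 390 [371. 167.] sat 10
blob [ 0.3637 -0.2937  0.0221] circ [ 0.361  -0.294   0.0104] 179 [172. 171.] sat 133
blob [ 0.5154 -0.3231  0.0263] circ [ 0.5156 -0.3235  0.0108] 360 [321. 199.] sat 10
blob [ 0.4594 -0.3278  0.0262] circ [ 0.4593 -0.3281  0.0108] 362 [267. 203.] sat 10
```

View pics/w1.png

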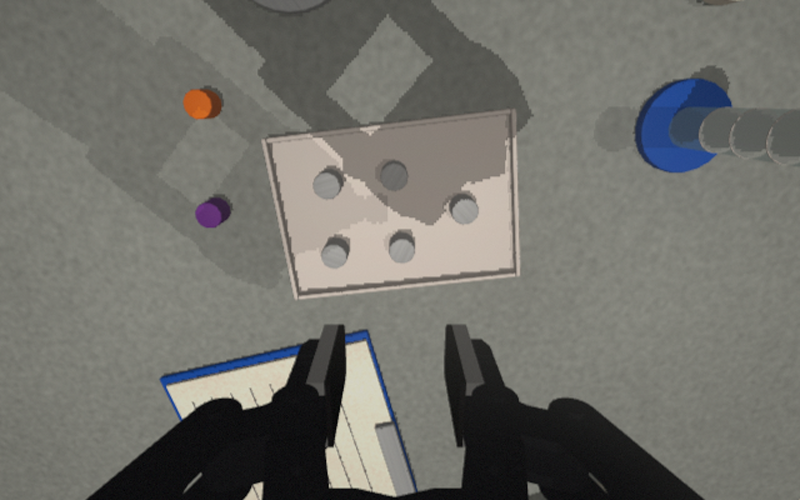

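The wrist view shows the tray with five grey cylinders at (394,175), (327,184), (463,209), (402,247) and (334,252). Orange (202,103) and purple (211,213) are outside the tray. Choice confirmed; I'll start with the one at (394,175).

Call:
drive_tool([
  [[0.0276, -0.002, 0.05], 0, 0.036],
  [[0.0276, -0.002, 0.1], 0, 0.036],
  [[0.0276, -0.002, 0.15], 0, 0.036],
  [[0.0276, -0.002, 0.19], 0, 0.036],
  [[0.0276, -0.002, 0.21], 0, 0.036],
  [[0.0276, -0.002, 0.2233], 0, 0.036],
  [[0.0276, -0.002, 0.2233], 0, 0.036],
  [[0.0276, -0.002, 0.2233], 0, 0.015],
  [[0.0276, -0.002, 0.2233], 0, 0.015],
  [[0.0276, -0.002, 0.2233], 0, 0.015],
  [[0.0276, -0.002, 0.2233], 0, 0.015],
  [[0.0276, -0.002, 0.2], 0, 0.015],
  [[0.0276, -0.002, 0.15], 0, 0.015],
  [[0.0276, -0.002, 0.1], 0, 0.015],
  [[0.0276, -0.002, 0.04], 0, 0.015],
  [[0.0276, -0.002, 0.04], 0, 0.015],
], newtons=50)

```text
time_s: 3.75
position: [0.5107, -0.2637, 0.198]
tool_rot: [[-0.0, 1.0, 0.009], [1.0, 0.0, -0.007], [-0.007, 0.009, -1.0]]
ft_force: [-0.1, 0.0, 0.2]
grip_width: 0.0199
gripper_force: 49.0
```

Call:
drive_tool([
  [[0.4205, 0.0044, 0], 0, 0.015],
  [[0.4205, 0.0044, 0], 0, 0.015],
  [[0.4205, 0.0044, 0], 0, 0.015],
  [[0.4205, 0.0044, 0], 0, 0.015],
  [[0.4205, 0.0044, 0], 0, 0.015],
  [[0.4205, 0.0044, 0], 0, 0.015],
  [[0.4205, 0.0044, 0], 0, 0.015],
  [[0.4205, 0.0044, 0], 0, 0.015],
  [[0.4205, 0.0044, 0], 0, 0.015],
  [[0.4205, 0.0044, 0], 0, 0.015],
  [[0.4205, 0.0044, 0], 0, 0.015],
  [[0.4205, 0.0044, 0], 0, 0.015],
])

```text
time_s: 4.95
position: [0.5137, 0.1568, 0.1912]
tool_rot: [[0.001, 1.0, -0.0], [1.0, -0.001, -0.0], [-0.0, -0.0, -1.0]]
ft_force: [0.4, 0.2, -0.8]
grip_width: 0.02
gripper_force: 49.0
```

Run:
```python
from h import *
st()
d=grab("wrist");save(d,"w2.png",s=1.25)
C=cloud(d);m=(abs(C[...,2]-.162)<.006)&(d["depth"]>0)&(np.hypot(C[...,0]-.5135,C[...,1]-.1475)<.06)
P=C[m];r=cv2.minEnclosingCircle(P[:,:2].astype(np.float32));print(r,len(P),np.median(P,0))
A=np.c_[2*P[:,:2],np.ones(len(P))];print(np.linalg.lstsq(A,(P[:,:2]**2).sum(1),rcond=None)[0])
```

```text
4.95 [0.5137 0.1568 0.1912] 
 [[ 0.001  1.    -0.   ]
 [ 1.    -0.001 -0.   ]
 [-0.    -0.    -1.   ]] [ 4.3 22.4 80.3 -0.  77.3  4.4] [ 0.4  0.2 -0.8] [-0.   -0.    0.03] 0.02 49.02143597602844
((0.5127214789390564, 0.14859502017498016), 0.050268400460481644) 7874 [0.51304274 0.16789299 0.16214572]
[ 0.51286744  0.15011065 -0.28358352]
```

View pics/w2.png

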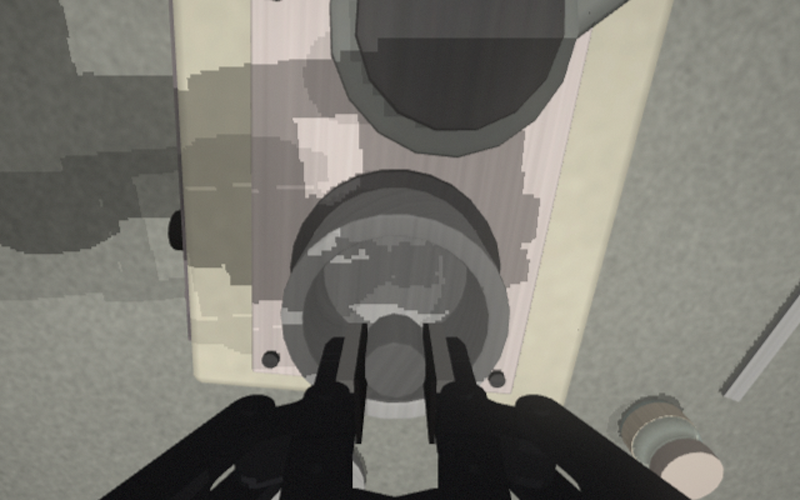

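The wrist view shows the cylinder held at about (395,350), over the open jar mouth.

Call:
drive_tool([
  [[0, 0, 0.04], 0, 0.015],
  [[0, 0, 0.055], 0, 0.015],
  [[0, 0, 0.055], 0, 0.034],
  [[0, 0, 0.055], 0, 0.034],
  [[0, 0, 0.055], 0, 0.034],
  [[0, 0, 0.01], 0, 0.034],
  [[0, 0, -0.02], 0, 0.034],
  [[-0.4272, -0.0572, -0.01], 0, 0.036],
  [[-0.4272, -0.0572, -0.01], 0, 0.036],
  [[-0.4272, -0.0572, -0.01], 0, 0.036],
  [[-0.4272, -0.0572, -0.01], 0, 0.036],
  [[-0.4272, -0.0572, -0.01], 0, 0.036],
  [[-0.4272, -0.0572, -0.01], 0, 0.036],
  [[-0.4272, -0.0572, -0.01], 0, 0.036],
  [[-0.4272, -0.0572, -0.01], 0, 0.036],
  [[-0.4272, -0.0572, -0.01], 0, 0.036],
  [[-0.4272, -0.0572, -0.01], 0, 0.036],
])

```text
time_s: 6.7
position: [0.4559, -0.2732, 0.202]
tool_rot: [[0.005, 1.0, 0.001], [1.0, -0.005, -0.002], [-0.002, 0.001, -1.0]]
ft_force: [0.1, 0.5, -0.2]
grip_width: 0.036
gripper_force: 0.0
```

Run:
```python
from h import *
st()
d=grab("wrist");cyls(d)
d=grab("top");cyls(d)
C=cloud(d);m=(C[...,2]>.115)&(C[...,2]<.15)&(np.hypot(C[...,0]-.5135,C[...,1]-.1485)<.036);P=C[m];print("in jar",len(P),np.median(P,0) if len(P) else 0)
```

```text
6.7 [ 0.4559 -0.2732  0.202 ] 
 [[ 0.005  1.     0.001]
 [ 1.    -0.005 -0.002]
 [-0.002  0.001 -1.   ]] [-43.7  21.3  80.3  -0.   78.3 -43.4] [ 0.1  0.5 -0.2] [ 0.05 -0.04 -0.06] 0.036 0.0
blob [ 0.3654 -0.2086  0.0222] circ [ 0.363  -0.2087  0.0106] 324 [213. 103.] sat 201
blob [ 0.4557 -0.2691  0.0263] circ [ 0.4561 -0.2696  0.0109] 447 [316. 170.] sat 13
blob [ 0.565  -0.2897  0.0262] circ [ 0.5653 -0.2901  0.0109] 463 [432. 191.] sat 12
blob [ 0.3637 -0.2936  0.0223] circ [ 0.3615 -0.2939  0.0102] 180 [220. 195.] sat 133
blob [ 0.515  -0.3229  0.0261] circ [ 0.5153 -0.3234  0.0111] 426 [377. 224.] sat 11
blob [ 0.4593 -0.3275  0.0261] circ [ 0.4586 -0.3279  0.0111] 410 [320. 228.] sat 10
blob [ 0.5667 -0.2908  0.0261] circ [ 0.5662 -0.2908  0.0107] 42 [411. 201.] sat 10
blob [ 0.4599 -0.2662  0.0264] circ [ 0.4584 -0.2694  0.0104] 29 [405. 236.] sat 12
in jar 48 [0.50766441 0.15462715 0.12530154]
```

Call:
drive_tool([
  [[0, 0, 0.05], 0, 0.036],
  [[0, 0, 0.1], 0, 0.036],
  [[0, 0, 0.15], 0, 0.036],
  [[0, 0, 0.18], 0, 0.036],
  [[0, 0, 0.1933], 0, 0.036],
  [[0, 0, 0.1933], 0, 0.036],
  [[0, 0, 0.1933], 0, 0.015],
  [[0, 0, 0.1933], 0, 0.015],
  [[0, 0, 0.1933], 0, 0.015],
  [[0, 0, 0.17], 0, 0.015],
  [[0, 0, 0.12], 0, 0.015],
  [[0, 0, 0.07], 0, 0.015],
  [[0, 0, 0.01], 0, 0.015],
  [[0.4072, 0.0572, 0.01], 0, 0.015],
  [[0.4072, 0.0572, 0.01], 0, 0.015],
  [[0.4072, 0.0572, 0.01], 0, 0.015],
  [[0.4072, 0.0572, 0.01], 0, 0.015],
  [[0.4072, 0.0572, 0.01], 0, 0.015],
  [[0.4072, 0.0572, 0.01], 0, 0.015],
  [[0.4072, 0.0572, 0.01], 0, 0.015],
])

```text
time_s: 8.8
position: [0.505, 0.0793, 0.1907]
tool_rot: [[0.0, 1.0, 0.001], [1.0, -0.0, -0.0], [-0.0, 0.001, -1.0]]
ft_force: [1.4, -0.9, 0.3]
grip_width: 0.0197
gripper_force: 49.1
```

Call:
drive_tool([
  [[0.05, 0.0085, 0], 0, 0.015],
  [[0.058, 0.0085, 0], 0, 0.015],
  [[0.058, 0.0085, 0], 0, 0.015],
])

```text
time_s: 9.1
position: [0.5133, 0.1365, 0.1902]
tool_rot: [[-0.003, 1.0, 0.0], [1.0, 0.003, -0.0], [-0.0, 0.0, -1.0]]
ft_force: [-0.3, -0.0, -0.3]
grip_width: 0.0199
gripper_force: 49.1
```

Call:
drive_tool([
  [[0, 0, 0.04], 0, 0.015],
  [[0, 0, 0.055], 0, 0.015],
  [[0, 0, 0.055], 0, 0.034],
  [[0, 0, 0.055], 0, 0.034],
  [[0, 0, 0.055], 0, 0.034],
  [[0, 0, 0.01], 0, 0.034],
  [[0, 0, -0.01], 0, 0.034],
  [[-0.4265, 0.052, -0.01], 0, 0.036],
  [[-0.4265, 0.052, -0.01], 0, 0.036],
  [[-0.4265, 0.052, -0.01], 0, 0.036],
  [[-0.4265, 0.052, -0.01], 0, 0.036],
  [[-0.4265, 0.052, -0.01], 0, 0.036],
  [[-0.4265, 0.052, -0.01], 0, 0.036],
  [[-0.4265, 0.052, -0.01], 0, 0.036],
  [[-0.4265, 0.052, -0.01], 0, 0.036],
  [[-0.4265, 0.052, -0.01], 0, 0.036],
  [[-0.4265, 0.052, -0.01], 0, 0.036],
  [[-0.4265, 0.052, -0.01], 0, 0.036],
])

```text
time_s: 10.9
position: [0.5654, -0.2916, 0.2005]
tool_rot: [[0.001, 1.0, 0.001], [1.0, -0.001, -0.0], [-0.0, 0.001, -1.0]]
ft_force: [-0.8, 0.1, -0.1]
grip_width: 0.036
gripper_force: 0.0
```

```bash
cat >> h.py <<'E'
def check():
    st(); d=grab("wrist");cyls(d)
    d=grab("top");C=cloud(d);m=(C[...,2]>.115)&(C[...,2]<.155)&(np.hypot(C[...,0]-.5135,C[...,1]-.1485)<.036);P=C[m];print("in jar",len(P),P.max(0) if len(P) else 0)
E
python3 -c "
from h import *
check()"
```

```text
10.9 [ 0.5654 -0.2916  0.2005] 
 [[ 0.001  1.     0.001]
 [ 1.    -0.001 -0.   ]
 [-0.     0.001 -1.   ]] [-37.9  31.8  62.5   0.   85.7 -37.9] [-0.8  0.1 -0.1] [ 0.01 -0.03  0.01] 0.036 0.0
blob [ 0.3661 -0.2088  0.0221] circ [ 0.3634 -0.2093  0.0105] 404 [84. 81.] sat 212
blob [ 0.566  -0.2896  0.0261] circ [ 0.5659 -0.2902  0.0107] 451 [317. 174.] sat 13
blob [ 0.3642 -0.2938  0.0219] circ [ 0.3607 -0.2943  0.0101] 225 [101. 177.] sat 153
blob [ 0.5155 -0.3231  0.0261] circ [ 0.5156 -0.3236  0.0111] 435 [264. 207.] sat 10
blob [ 0.4597 -0.3278  0.0262] circ [ 0.4593 -0.3279  0.011 ] 446 [206. 212.] sat 10
in jar 97 [0.51882472 0.16545705 0.13224429]
```

Call:
drive_tool([
  [[0, 0, 0.05], 0, 0.036],
  [[0, 0, 0.1], 0, 0.036],
  [[0, 0, 0.15], 0, 0.036],
  [[0, 0, 0.18], 0, 0.036],
  [[0, 0, 0.1933], 0, 0.036],
  [[0, 0, 0.1933], 0, 0.036],
  [[0, 0, 0.1933], 0, 0.015],
  [[0, 0, 0.1933], 0, 0.015],
  [[0, 0, 0.1933], 0, 0.015],
  [[0, 0, 0.1933], 0, 0.015],
  [[0, 0, 0.15], 0, 0.015],
  [[0, 0, 0.1], 0, 0.015],
  [[0, 0, 0.05], 0, 0.015],
  [[0, 0, 0.01], 0, 0.015],
  [[0.39, -0.0325, 0.005], 0, 0.015],
  [[0.39, -0.0325, 0.005], 0, 0.015],
  [[0.39, -0.0325, 0.005], 0, 0.015],
  [[0.39, -0.0325, 0.005], 0, 0.015],
  [[0.39, -0.0325, 0.005], 0, 0.015],
  [[0.39, -0.0325, 0.005], 0, 0.015],
])

```text
time_s: 13.0
position: [0.5402, 0.0095, 0.1947]
tool_rot: [[0.0, 1.0, 0.002], [1.0, -0.0, -0.0], [-0.0, 0.002, -1.0]]
ft_force: [1.3, 0.9, 0.1]
grip_width: 0.0202
gripper_force: 49.1
```

Call:
drive_tool([
  [[0.05, 0, 0], 0, 0.015],
  [[0.1, 0, 0], 0, 0.015],
  [[0.1, 0, 0], 0, 0.015],
  [[0.1, 0, 0], 0, 0.015],
])

```text
time_s: 13.4
position: [0.5405, 0.1085, 0.1944]
tool_rot: [[-0.002, 1.0, 0.001], [1.0, 0.002, -0.0], [-0.0, 0.001, -1.0]]
ft_force: [-0.3, 0.2, -2.2]
grip_width: 0.0198
gripper_force: 49.1
```

Call:
drive_tool([
  [[0.04, -0.0075, 0], 0, 0.015],
  [[0.04, -0.0075, 0.0285], 0, 0.015],
  [[0.04, -0.0075, 0.0285], 0, 0.015],
  [[0.04, -0.0075, 0.0285], 0, 0.034],
  [[0.04, -0.0075, 0.0285], 0, 0.034],
  [[0.04, -0.0075, 0.0285], 0, 0.034],
  [[0.04, -0.0075, -0.006], 0, 0.034],
  [[-0.432, -0.0252, -0.006], 0, 0.036],
  [[-0.432, -0.0252, -0.006], 0, 0.036],
  [[-0.432, -0.0252, -0.006], 0, 0.036],
  [[-0.432, -0.0252, -0.006], 0, 0.036],
  [[-0.432, -0.0252, -0.006], 0, 0.036],
  [[-0.432, -0.0252, -0.006], 0, 0.036],
  [[-0.432, -0.0252, -0.006], 0, 0.036],
  [[-0.432, -0.0252, -0.006], 0, 0.036],
  [[-0.432, -0.0252, -0.006], 0, 0.036],
  [[-0.432, -0.0252, -0.006], 0, 0.036],
  [[-0.432, -0.0252, -0.006], 0, 0.036],
  [[-0.432, -0.0252, -0.006], 0, 0.036],
])

```text
time_s: 15.3
position: [0.5153, -0.3245, 0.1999]
tool_rot: [[0.001, 1.0, 0.0], [1.0, -0.001, 0.0], [0.0, 0.0, -1.0]]
ft_force: [0.1, 0.6, -0.6]
grip_width: 0.0359
gripper_force: 0.0
```

```bash
python3 -c "
from h import *
check()"
```

```text
15.3 [ 0.5153 -0.3245  0.1999] 
 [[ 0.001  1.     0.   ]
 [ 1.    -0.001  0.   ]
 [ 0.     0.    -1.   ]] [-43.3  29.   67.5   0.   83.5 -43.3] [ 0.1  0.6 -0.6] [-0.04  0.    0.01] 0.0359 0.0
blob [ 0.3658 -0.2091  0.0223] circ [ 0.3626 -0.2091  0.0108] 422 [135.  39.] sat 205
blob [ 0.364  -0.2944  0.0222] circ [ 0.3614 -0.2943  0.0106] 234 [149. 142.] sat 136
blob [ 0.5158 -0.3232  0.0262] circ [ 0.5156 -0.3238  0.0111] 454 [317. 174.] sat 13
blob [ 0.4594 -0.3279  0.0262] circ [ 0.4591 -0.3282  0.0108] 461 [256. 179.] sat 10
in jar 142 [0.54165455 0.16578536 0.13278129]
```

Call:
drive_tool([
  [[0, 0, 0.05], 0, 0.036],
  [[0, 0, 0.1], 0, 0.036],
  [[0, 0, 0.15], 0, 0.036],
  [[0, 0, 0.18], 0, 0.036],
  [[0, 0, 0.1933], 0, 0.036],
  [[0, 0, 0.1933], 0, 0.036],
  [[0, 0, 0.1933], 0, 0.015],
  [[0, 0, 0.1933], 0, 0.015],
  [[0, 0, 0.1933], 0, 0.015],
  [[0, 0, 0.1933], 0, 0.015],
  [[0, 0, 0.15], 0, 0.015],
  [[0, 0, 0.1], 0, 0.015],
  [[0, 0, 0.05], 0, 0.015],
  [[0, 0, 0.01], 0, 0.015],
  [[0.39, -0.0224, 0.005], 0, 0.015],
  [[0.39, -0.0224, 0.005], 0, 0.015],
  [[0.39, -0.0224, 0.005], 0, 0.015],
  [[0.39, -0.0224, 0.005], 0, 0.015],
  [[0.39, -0.0224, 0.005], 0, 0.015],
  [[0.39, -0.0224, 0.005], 0, 0.015],
])

```text
time_s: 17.4
position: [0.4978, -0.0231, 0.1944]
tool_rot: [[0.0, 1.0, 0.001], [1.0, -0.0, -0.0], [-0.0, 0.001, -1.0]]
ft_force: [0.8, -0.3, -0.3]
grip_width: 0.0202
gripper_force: 49.1
```

Call:
drive_tool([
  [[0.05, 0, 0], 0, 0.015],
  [[0.1, 0, 0], 0, 0.015],
  [[0.13, 0, 0], 0, 0.015],
  [[0.13, 0, 0], 0, 0.015],
  [[0.13, 0, 0], 0, 0.015],
])

```text
time_s: 17.9
position: [0.4982, 0.1053, 0.194]
tool_rot: [[-0.001, 1.0, 0.001], [1.0, 0.001, -0.0], [-0.0, 0.001, -1.0]]
ft_force: [0.5, -0.1, -1.6]
grip_width: 0.02
gripper_force: 49.1
```

Call:
drive_tool([
  [[0.043, -0.005, 0], 0, 0.015],
  [[0.043, -0.005, 0.0285], 0, 0.015],
  [[0.043, -0.005, 0.0285], 0, 0.015],
  [[0.043, -0.005, 0.0285], 0, 0.034],
  [[0.043, -0.005, 0.0285], 0, 0.034],
  [[0.043, -0.005, 0.0285], 0, 0.034],
  [[0.043, -0.005, -0.006], 0, 0.034],
  [[-0.4335, -0.039, -0.006], 0, 0.036],
  [[-0.4335, -0.039, -0.006], 0, 0.036],
  [[-0.4335, -0.039, -0.006], 0, 0.036],
  [[-0.4335, -0.039, -0.006], 0, 0.036],
  [[-0.4335, -0.039, -0.006], 0, 0.036],
  [[-0.4335, -0.039, -0.006], 0, 0.036],
  [[-0.4335, -0.039, -0.006], 0, 0.036],
  [[-0.4335, -0.039, -0.006], 0, 0.036],
  [[-0.4335, -0.039, -0.006], 0, 0.036],
  [[-0.4335, -0.039, -0.006], 0, 0.036],
  [[-0.4335, -0.039, -0.006], 0, 0.036],
  [[-0.4335, -0.039, -0.006], 0, 0.036],
])

```text
time_s: 19.8
position: [0.459, -0.3287, 0.1997]
tool_rot: [[0.001, 1.0, 0.0], [1.0, -0.001, 0.0], [0.0, 0.0, -1.0]]
ft_force: [-0.3, 0.5, 0.6]
grip_width: 0.0362
gripper_force: 0.0
```

```bash
python3 -c "
from h import *
check()"
```

```text
19.8 [ 0.459  -0.3287  0.1997] 
 [[ 0.001  1.     0.   ]
 [ 1.    -0.001  0.   ]
 [ 0.     0.    -1.   ]] [-47.6  24.6  75.1   0.   80.2 -47.5] [-0.3  0.5  0.6] [-0.02 -0.02 -0.03] 0.0362 0.0
blob [ 0.3655 -0.2093  0.0222] circ [ 0.3622 -0.2093  0.0107] 398 [203.  34.] sat 198
blob [ 0.3639 -0.2941  0.0222] circ [ 0.3609 -0.2946  0.0102] 212 [211. 138.] sat 125
blob [ 0.4594 -0.3281  0.0262] circ [ 0.459  -0.3285  0.0109] 456 [317. 175.] sat 13
in jar 205 [0.5416647  0.16631541 0.14500791]
```

Call:
drive_tool([
  [[0, 0, 0.05], 0, 0.036],
  [[0, 0, 0.1], 0, 0.036],
  [[0, 0, 0.15], 0, 0.036],
  [[0, 0, 0.18], 0, 0.036],
  [[0, 0, 0.1933], 0, 0.036],
  [[0, 0, 0.1933], 0, 0.036],
  [[0, 0, 0.1933], 0, 0.015],
  [[0, 0, 0.1933], 0, 0.015],
  [[0, 0, 0.1933], 0, 0.015],
  [[0, 0, 0.1933], 0, 0.015],
  [[0, 0, 0.15], 0, 0.015],
  [[0, 0, 0.1], 0, 0.015],
  [[0, 0, 0.05], 0, 0.015],
  [[0, 0, 0.01], 0, 0.015],
  [[0.39, 0.05, 0.005], 0, 0.015],
  [[0.39, 0.05, 0.005], 0, 0.015],
  [[0.39, 0.05, 0.005], 0, 0.015],
  [[0.39, 0.05, 0.005], 0, 0.015],
  [[0.39, 0.05, 0.005], 0, 0.015],
  [[0.39, 0.05, 0.005], 0, 0.015],
])

```text
time_s: 21.9
position: [0.4973, -0.0289, 0.1943]
tool_rot: [[0.0, 1.0, 0.001], [1.0, -0.0, -0.001], [-0.001, 0.001, -1.0]]
ft_force: [0.8, -0.5, -0.4]
grip_width: 0.0199
gripper_force: 49.1
```

Call:
drive_tool([
  [[0.05, 0, 0], 0, 0.015],
  [[0.1, 0, 0], 0, 0.015],
  [[0.13, 0, 0], 0, 0.015],
  [[0.13, 0, 0], 0, 0.015],
  [[0.13, 0, 0], 0, 0.015],
])

```text
time_s: 22.4
position: [0.4974, 0.0994, 0.1939]
tool_rot: [[-0.001, 1.0, 0.001], [1.0, 0.001, -0.0], [-0.0, 0.001, -1.0]]
ft_force: [-0.4, -0.0, -0.3]
grip_width: 0.0201
gripper_force: 49.1
```

Run:
```python
from h import *
st()
d=grab("wrist");save(d,"w3.png",s=1.25)
d=grab("top");save(d,"t3.png",(230,180,300,250),8)
```

```text
22.4 [0.4974 0.0994 0.1939] 
 [[-0.001  1.     0.001]
 [ 1.     0.001 -0.   ]
 [-0.     0.001 -1.   ]] [-2.1 19.4 84.8 -0.  75.8 -2.2] [-0.4 -0.  -0.3] [0.05 0.01 0.02] 0.0201 49.11200523376465
```

View pics/w3.png

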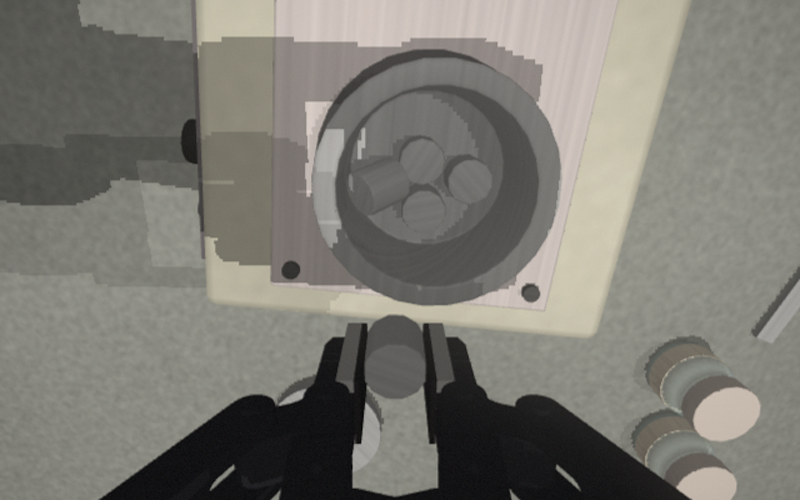

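Four are in the jar (one leaning) at about (421,160), (470,180), (423,210) and (378,185). The fifth is held at (395,355). I'll drop it, then go over the lid.

Call:
drive_tool([
  [[0.05, 0.02, 0], 0, 0.015],
  [[0.0606, 0.0246, 0.02], 0, 0.015],
  [[0.0606, 0.0246, 0.028], 0, 0.015],
  [[0.0606, 0.0246, 0.028], 0, 0.015],
  [[0.0606, 0.0246, 0.028], 0, 0.032],
  [[0.0606, 0.0246, 0.028], 0, 0.032],
  [[0.0606, 0.0246, 0.028], 0, 0.032],
  [[0.0606, 0.0246, -0.006], 0, 0.032],
  [[-0.05, -0.0628, -0.006], 0, 0.055],
  [[-0.1964, -0.0628, -0.006], 0, 0.055],
  [[-0.1964, -0.0628, -0.006], 0, 0.055],
  [[-0.1964, -0.0628, -0.006], 0, 0.055],
  [[-0.1964, -0.0628, -0.006], 0, 0.055],
  [[-0.1964, -0.0628, -0.006], 0, 0.055],
  [[-0.1964, -0.0628, -0.006], 0, 0.055],
  [[-0.1964, -0.0628, -0.006], 0, 0.055],
  [[-0.1964, -0.0628, -0.006], 0, 0.055],
])

```text
time_s: 24.2
position: [0.4348, -0.0965, 0.1995]
tool_rot: [[-0.001, 1.0, 0.0], [1.0, 0.001, 0.0], [0.0, 0.0, -1.0]]
ft_force: [-0.4, -0.3, 0.3]
grip_width: 0.0553
gripper_force: 0.0
```

Run:
```python
from h import *
check()
d=grab("wrist");C=cloud(d);D=d["depth"]>0
def circ(zl,zh,c,r):
    m=(C[...,2]>zl)&(C[...,2]<zh)&D&(np.hypot(C[...,0]-c[0],C[...,1]-c[1])<r);P=C[m]
    print(np.median(P,0),cv2.minEnclosingCircle(P[:,:2].astype(np.float32)),len(P))
circ(.038,.046,(.4346,-.097),.08);circ(.012,.02,(.4346,-.097),.08)
d=grab("top");save(d,"t4.png",(170,130,440,290),2.9)
```

```text
24.2 [ 0.4348 -0.0965  0.1995] 
 [[-0.001  1.     0.   ]
 [ 1.     0.001  0.   ]
 [ 0.     0.    -1.   ]] [-27.8  13.   93.1   0.   73.9 -27.9] [-0.4 -0.3  0.3] [-0.   -0.01 -0.06] 0.0553 0.0
blob [ 0.3715 -0.2075  0.0216] circ [ 0.3709 -0.2079  0.0053] 25 [255. 279.] sat 219
blob [ 0.3639 -0.2931  0.022 ] circ [ 0.3609 -0.2938  0.0103] 125 [252. 346.] sat 163
in jar 237 [0.54147904 0.16907642 0.1524709 ]
[ 0.43438939 -0.09541025  0.04226166] ((0.4345918595790863, -0.09645278006792068), 0.01793595217168331) 1256
[ 0.43448106 -0.08969585  0.01630182] ((0.4343862235546112, -0.09652062505483627), 0.05010409280657768) 7040
```

View pics/t4.png

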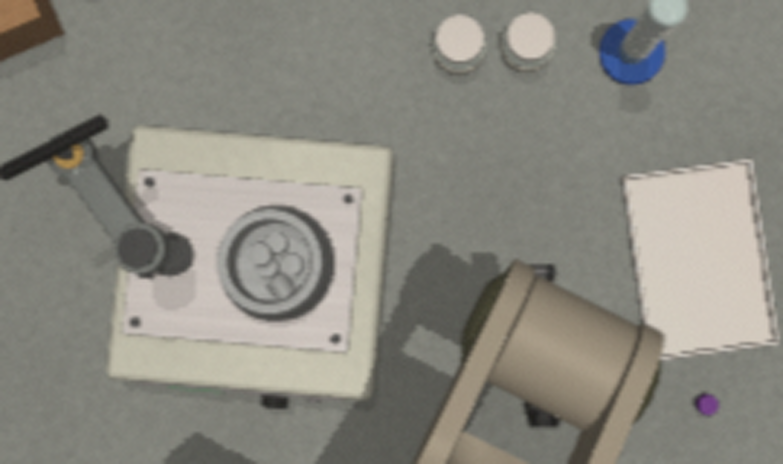

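Top crop: five cylinders sit in the jar at about (275,265), the tray is empty, and the bystanders are in place. Now the lid.

Call:
drive_tool([
  [[0, 0, 0.05], 0, 0.055],
  [[0, 0, 0.1], 0, 0.055],
  [[0, 0, 0.14], 0, 0.055],
  [[0, 0, 0.165], 0, 0.055],
  [[0, 0, 0.1775], 0, 0.055],
  [[0, 0, 0.1775], 0, 0.055],
  [[0, 0, 0.1775], 0, 0.03],
  [[0, 0, 0.1775], 0, 0.03],
  [[0, 0, 0.1775], 0, 0.03],
  [[0, 0, 0.1775], 0, 0.03],
  [[0, 0, 0.15], 0, 0.03],
  [[0, 0, 0.11], 0, 0.03],
  [[0, 0, 0.07], 0, 0.03],
  [[0, 0, 0.03], 0, 0.03],
  [[0, 0, -0.01], 0, 0.03],
  [[0, 0, -0.01], 0, 0.03],
  [[0, 0, -0.01], 0, 0.03],
], newtons=100)

```text
time_s: 26.1
position: [0.434, -0.0969, 0.2088]
tool_rot: [[-0.0, 1.0, -0.0], [1.0, 0.0, 0.0], [0.0, -0.0, -1.0]]
ft_force: [-0.1, 0.2, -9.2]
grip_width: 0.0326
gripper_force: 102.9
```

Call:
drive_tool([
  [[0.04, 0.012, 0], 0, 0.03],
  [[0.08, 0.025, 0], 0, 0.03],
  [[0.12, 0.038, 0], 0, 0.03],
  [[0.16, 0.051, 0], 0, 0.03],
  [[0.2, 0.064, 0], 0, 0.03],
  [[0.235, 0.075, 0], 0, 0.03],
  [[0.245, 0.0785, 0], 0, 0.03],
  [[0.245, 0.0785, 0], 0, 0.03],
  [[0.245, 0.0785, 0], 0, 0.03],
])

```text
time_s: 27.0
position: [0.5124, 0.1471, 0.2077]
tool_rot: [[0.0, 1.0, -0.004], [1.0, -0.0, -0.001], [-0.001, -0.004, -1.0]]
ft_force: [0.2, -0.4, -7.1]
grip_width: 0.0326
gripper_force: 102.3
```

Run:
```python
from h import *
st()
d=grab("wrist");save(d,"w5.png",s=1.25)
C=cloud(d);D=d["depth"]>0
def fit(zl,zh,r0,r1):
    m=(C[...,2]>zl)&(C[...,2]<zh)&D&(np.hypot(C[...,0]-.513,C[...,1]-.1485)<.07);P=C[m]
    print(len(P),np.median(P,0),cv2.minEnclosingCircle(P[:,:2].astype(np.float32)) if len(P)>5 else 0)
fit(.196,.208,0,0);fit(.156,.168,0,0)
d=grab("top");C=cloud(d);D=d["depth"]>0;fit(.196,.208,0,0);fit(.222,.235,0,0)
d=grab("side");save(d,"s5.png",(200,120,360,260),5)
C=cloud(d);D=d["depth"]>0;fit(.196,.208,0,0);fit(.156,.168,0,0)
```

```text
27.0 [0.5124 0.1471 0.2077] 
 [[ 0.     1.    -0.004]
 [ 1.    -0.    -0.001]
 [-0.001 -0.004 -1.   ]] [ 3.3 21.3 79.3 -0.  79.7  3.3] [ 0.2 -0.4 -7.1] [-0.06  0.04  0.01] 0.0326 102.32328057289124
19430 [0.51120089 0.16717936 0.20083916] ((0.5115619897842407, 0.14735086262226105), 0.05043208971619606)
2069 [0.51632237 0.19127841 0.16210294] ((0.514083206653595, 0.1706964522600174), 0.04457032307982445)
14 [0.49811915 0.09989379 0.20058098] ((0.49062424898147583, 0.11889716982841492), 0.03501472994685173)
0 [nan nan nan] 0
624 [0.5063329  0.12927422 0.2013736 ] ((0.510879635810852, 0.1464410275220871), 0.05209655314683914)
251 [0.50501495 0.11439879 0.16134472] ((0.5126486420631409, 0.14586716890335083), 0.05003442242741585)
  return _methods._mean(a, axis=axis, dtype=dtype,
  ret = um.true_divide(
```

View pics/w5.png

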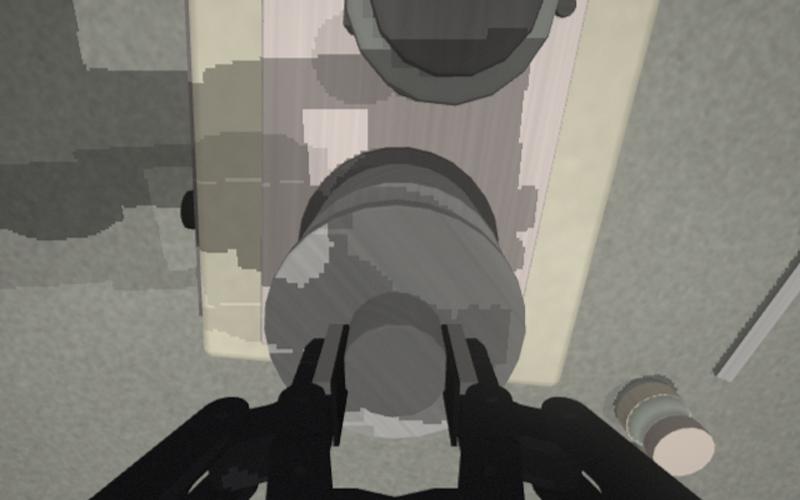

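Wrist view: the lid is held by its boss at (395,355), level over the jar, about 1 mm off centre. Lowering it.

Call:
drive_tool([
  [[0.0007, 0.0013, 0], 0, 0.03],
  [[0.0007, 0.0013, 0.008], 0, 0.03],
  [[0.0007, 0.0013, 0.014], 0, 0.03],
  [[0.0007, 0.0013, 0.018], 0, 0.03],
  [[0.0007, 0.0013, 0.021], 0, 0.03],
  [[0.0007, 0.0013, 0.0235], 0, 0.03],
  [[0.0007, 0.0013, 0.026], 0, 0.03],
  [[0.0007, 0.0013, 0.026], 0, 0.03],
])

```text
time_s: 27.95
position: [0.5144, 0.1484, 0.183]
tool_rot: [[-0.0, 1.0, -0.0], [1.0, 0.0, -0.0], [-0.0, -0.0, -1.0]]
ft_force: [-0.2, 1.0, -6.8]
grip_width: 0.0323
gripper_force: 102.3
```

Call:
drive_tool([
  [[0, 0, 0.0015], 0, 0.03],
  [[0, 0, 0.003], 0, 0.03],
  [[0, 0, 0.004], 0, 0.03],
  [[0, 0, 0.004], 0, 0.03],
])

```text
time_s: 28.35
position: [0.5145, 0.1484, 0.1793]
tool_rot: [[-0.0, 1.0, 0.0], [1.0, 0.0, -0.0], [-0.0, 0.0, -1.0]]
ft_force: [0.4, -1.0, -8.0]
grip_width: 0.0328
gripper_force: 102.4
```

Call:
drive_tool([
  [[0, 0, 0.001], 0, 0.03],
  [[0, 0, 0.002], 0, 0.03],
  [[0, 0, 0.002], 0, 0.03],
])

```text
time_s: 28.65
position: [0.5146, 0.1485, 0.1791]
tool_rot: [[-0.0, 1.0, 0.002], [1.0, 0.0, -0.0], [-0.0, 0.002, -1.0]]
ft_force: [-6.1, -0.7, 7.6]
grip_width: 0.0327
gripper_force: 104.0
```

```bash
cat >> h.py <<'E'
def lidfit(name,c=(.513,.1485)):
    d=grab(name);C=cloud(d);D=d["depth"]>0
    m=(C[...,2]>.164)&(C[...,2]<.182)&D&(np.hypot(C[...,0]-c[0],C[...,1]-c[1])<.07);P=C[m]
    print(name,len(P),np.median(P,0),cv2.minEnclosingCircle(P[:,:2].astype(np.float32)))
    A=np.c_[P[:,:2]-P[:,:2].mean(0),np.ones(len(P))];print(" tilt",np.linalg.lstsq(A,P[:,2],rcond=None)[0])
    return d
E
python3 - <<'E'
from h import *
lidfit("wrist");lidfit("side")
E
```

```text
wrist 19789 [0.51342953 0.16871079 0.17236458] ((0.5135630369186401, 0.14881360530853271), 0.050390541553497314)
 tilt [ 1.11688618e-04 -5.83253088e-03  1.72397345e-01]
side 649 [0.5082767 0.1308213 0.1718259] ((0.5135284662246704, 0.14778083562850952), 0.05097660794854164)
 tilt [0.00386495 0.02654905 0.17175553]
```

Call:
drive_tool([
  [[0, 0, 0.0005], 0, 0.055],
  [[0, 0, 0], 0, 0.055],
  [[0, 0, 0], 0, 0.055],
  [[0, 0, -0.03], 0, 0.055],
  [[0, 0, -0.07], 0, 0.055],
  [[0, 0, -0.1], 0, 0.055],
  [[-0.04, 0, -0.1], 0, 0.055],
  [[-0.04, 0, -0.1], 0, 0.055],
])

```text
time_s: 29.55
position: [0.515, 0.1059, 0.2781]
tool_rot: [[0.003, 1.0, 0.002], [1.0, -0.003, -0.001], [-0.001, 0.002, -1.0]]
ft_force: [0.4, 0.5, -0.6]
grip_width: 0.0549
gripper_force: 0.0
```

Run:
```python
from h import *
st()
d=lidfit("wrist");save(d,"w6.png",s=1.25);d=lidfit("top")
C=cloud(d)
def blob(zl,zh,box):
    m=(C[...,2]>zl)&(C[...,2]<zh)&(C[...,0]>box[0])&(C[...,0]<box[1])&(C[...,1]>box[2])&(C[...,1]<box[3])&(d["depth"]>0)
    P=C[m][:,:2].astype(np.float32);print(cv2.minAreaRect(P),len(P),np.median(C[m][:,2]))
blob(.275,.32,(.55,.7,.2,.45))
```

```text
29.55 [0.515  0.1059 0.2781] 
 [[ 0.003  1.     0.002]
 [ 1.    -0.003 -0.001]
 [-0.001  0.002 -1.   ]] [-1.3 17.6 73.  -0.1 89.3 -1.1] [ 0.4  0.5 -0.6] [-0.01 -0.05  0.03] 0.0549 0.0
wrist 13292 [0.51392726 0.15636253 0.17234105] ((0.5136492252349854, 0.14900359511375427), 0.05004998669028282)
 tilt [0.00033544 0.00064596 0.17236088]
top 31 [0.46841135 0.15432588 0.17251103] ((0.46843254566192627, 0.1560843586921692), 0.01845664344727993)
 tilt [-0.30439576 -0.09383909  0.1722521 ]
((0.6089884042739868, 0.31397509574890137), (0.013595907017588615, 0.09916096925735474), 27.349075317382812) 237 0.2986165955342312
```

View pics/w6.png

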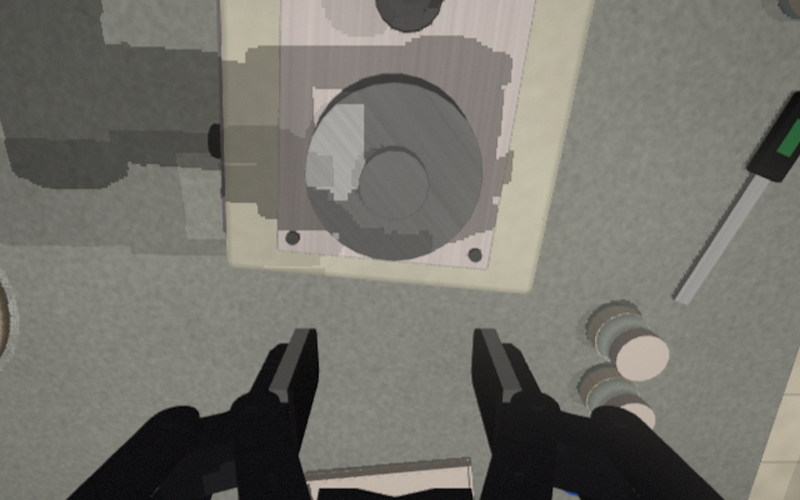

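The lid sits level on the jar: flange top at z = 0.172, disc centred at (394,170). Next I'll go over the T-handle, grip the bar and carry the arm round its arc.

Call:
drive_tool([
  [[0, 0, -0.05], 0, 0.04],
  [[0.207, 0.094, -0.055], -27.4, 0.04],
  [[0.207, 0.094, -0.055], -27.4, 0.04],
  [[0.207, 0.094, -0.055], -27.4, 0.04],
  [[0.207, 0.094, -0.055], -27.4, 0.04],
  [[0.207, 0.094, -0.055], -27.4, 0.04],
  [[0.207, 0.094, -0.055], -27.4, 0.04],
  [[0.207, 0.094, -0.055], -27.4, 0.04],
  [[0.207, 0.094, -0.055], -27.4, 0.04],
  [[0.207, 0.094, -0.055], -27.4, 0.04],
])

```text
time_s: 30.65
position: [0.6083, 0.3147, 0.3329]
tool_rot: [[-0.459, 0.888, 0.001], [0.888, 0.459, 0.0], [-0.0, 0.001, -1.0]]
ft_force: [0.5, -0.6, 0.8]
grip_width: 0.0399
gripper_force: 0.0
```

```bash
cat >> h.py <<'E'
def bar(name="wrist",c=(.609,.314),zl=.27):
    d=grab(name);C=cloud(d);hsv=d["img"].max(2)
    m=(C[...,2]>zl)&(C[...,2]<.31)&(np.hypot(C[...,0]-c[0],C[...,1]-c[1])<.075)&(d["depth"]>0)
    P=C[m]; z=np.median(P[:,2]); P=P[abs(P[:,2]-z)<.004]
    r=cv2.minAreaRect(P[:,:2].astype(np.float32));b=cv2.boxPoints(r)
    print(name,len(P),"z",z,r); return d
E
python3 - <<'E'
from h import *
st()
d=bar();save(d,"w7.png",s=1.25)
E
```

```text
30.65 [0.6083 0.3147 0.3329] 
 [[-0.459  0.888  0.001]
 [ 0.888  0.459  0.   ]
 [-0.     0.001 -1.   ]] [ 17.5  35.2  35.1  -0.  109.7  -9.9] [ 0.5 -0.6  0.8] [-0.03  0.01  0.02] 0.0399 0.0
wrist 3597 z 0.29977028590771604 ((0.6080366373062134, 0.31550756096839905), (0.011993887834250927, 0.09941447526216507), 27.19535255432129)
```

View pics/w7.png

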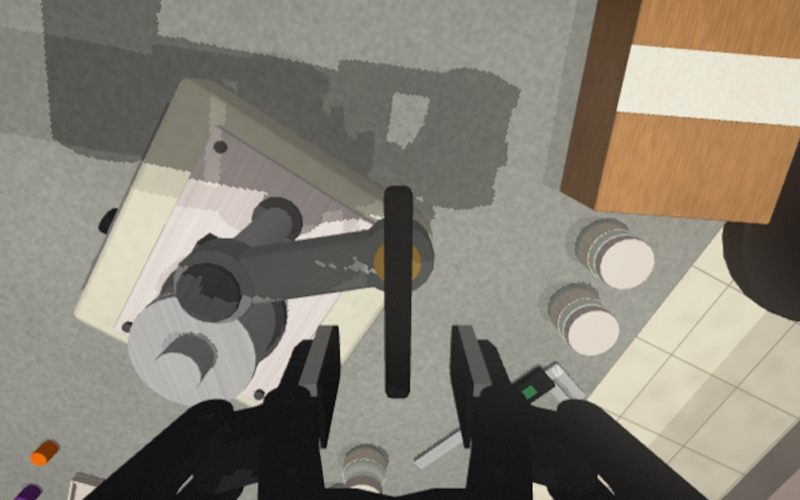

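Wrist view: the T-bar is vertical at x≈398, rows 187–397, with its stem hub at (398,262). The arm runs to the pillar hub at (208,285).

```bash
cat >> h.py <<'E'
P0=np.array([.5232,.2535])
def arc(c0,alpha,a0,a1,n,r=.105):
    """rows from commanded xy c0, tool x at world angle alpha(deg), arm angle a0->a1 (deg)"""
    ax=np.deg2rad(alpha);X=np.array([np.cos(ax),np.sin(ax)]);Y=np.array([np.sin(ax),-np.cos(ax)])
    for a in np.linspace(a0,a1,n+1)[1:]:
        t=np.deg2rad(a);p=P0+r*np.array([np.cos(t),np.sin(t)])-c0
        print([round(float(p@X),4),round(float(p@Y),4),0],round(a0-a,1))
E
python3 - <<'E'
from h import *
p=np.array([.608,.3155]);c=np.array([.6083,.3147]);a=np.deg2rad(117.3);X=np.array([np.cos(a),np.sin(a)]);Y=np.array([np.sin(a),-np.cos(a)])
print((p-c)@X,(p-c)@Y, np.linalg.norm(p-P0))
arc(p,117.3,36.2,-7.8,7)
E
```

```text
0.0008484886524692587 0.00010033447379100722 0.10504779864423622
[-0.0114, 0.0011, 0] 6.3
[-0.0229, 0.001, 0] 12.6
[-0.0344, -0.0004, 0] 18.9
[-0.0456, -0.003, 0] 25.1
[-0.0564, -0.0068, 0] 31.4
[-0.0668, -0.0118, 0] 37.7
[-0.0766, -0.0179, 0] 44.0
```

Call:
drive_tool([
  [[0.001, 0, 0.03], 0, 0.04],
  [[0.001, 0, 0.055], 0, 0.04],
  [[0.001, 0, 0.063], 0, 0.04],
  [[0.001, 0, 0.063], 0, 0.04],
  [[0.001, 0, 0.063], 0, 0.005],
  [[0.001, 0, 0.063], 0, 0.005],
  [[0.001, 0, 0.063], 0, 0.005],
  [[0.001, 0, 0.063], 0, 0.005],
  [[0.001, 0, 0.063], 0, 0.005],
], newtons=60)

```text
time_s: 31.6
position: [0.6085, 0.3164, 0.2711]
tool_rot: [[-0.46, 0.888, 0.004], [0.888, 0.46, 0.001], [-0.001, 0.004, -1.0]]
ft_force: [1.3, 0.2, 6.3]
grip_width: 0.0111
gripper_force: 59.0
```

Call:
drive_tool([
  [[-0.0114, 0.0011, 0], 6.3, 0.005],
  [[-0.0229, 0.001, 0], 12.6, 0.005],
  [[-0.0344, -0.0004, 0], 18.9, 0.005],
  [[-0.0456, -0.003, 0], 25.1, 0.005],
  [[-0.0564, -0.0068, 0], 31.4, 0.005],
  [[-0.0668, -0.0118, 0], 37.7, 0.005],
  [[-0.0766, -0.0179, 0], 44.0, 0.005],
  [[-0.0766, -0.0179, 0], 44.0, 0.005],
])

```text
time_s: 32.4
position: [0.6284, 0.2395, 0.2711]
tool_rot: [[0.288, 0.957, 0.005], [0.958, -0.288, 0.001], [0.002, 0.004, -1.0]]
ft_force: [4.7, 0.3, 5.4]
grip_width: 0.0112
gripper_force: 59.2
```

Run:
```python
from h import *
st()
s=env.observe();p=np.array(s["position"][:2]);v=p-P0;print(np.linalg.norm(v),np.rad2deg(np.arctan2(v[1],v[0])))
R=np.array(s["tool_rot"]);al=np.rad2deg(np.arctan2(R[1,0],R[0,0]));print(al)
c=P0+.105*np.array([np.cos(np.deg2rad(-7.8)),np.sin(np.deg2rad(-7.8))])
arc(c,73.3,-7.8,-51.8,7)
```

```text
32.4 [0.6284 0.2395 0.2711] 
 [[ 0.288  0.957  0.005]
 [ 0.958 -0.288  0.001]
 [ 0.002  0.004 -1.   ]] [10.8 33.8 47.4  0.  98.5 27.6] [4.7 0.3 5.4] [-0.07 -0.67 -0.27] 0.0112 59.18065471574664
0.10609492081131021 -7.588954394268346
73.23670333101067
[-0.0115, 0.0012, 0] 6.3
[-0.023, 0.001, 0] 12.6
[-0.0344, -0.0003, 0] 18.9
[-0.0456, -0.0029, 0] 25.1
[-0.0565, -0.0067, 0] 31.4
[-0.0669, -0.0117, 0] 37.7
[-0.0766, -0.0178, 0] 44.0
```

Forces are small and the arm follows. Continuing the arc.

Call:
drive_tool([
  [[-0.0115, 0.0012, 0], 6.3, 0.005],
  [[-0.023, 0.001, 0], 12.6, 0.005],
  [[-0.0344, -0.0003, 0], 18.9, 0.005],
  [[-0.0456, -0.0029, 0], 25.1, 0.005],
  [[-0.0565, -0.0067, 0], 31.4, 0.005],
  [[-0.0669, -0.0117, 0], 37.7, 0.005],
  [[-0.0766, -0.0178, 0], 44.0, 0.005],
  [[-0.0766, -0.0178, 0], 44.0, 0.005],
])

```text
time_s: 33.2
position: [0.589, 0.1709, 0.2711]
tool_rot: [[0.872, 0.49, 0.004], [0.49, -0.872, -0.001], [0.003, 0.003, -1.0]]
ft_force: [3.3, -3.9, 7.8]
grip_width: 0.011
gripper_force: 60.0
```

Run:
```python
from h import *
st()
s=env.observe();p=np.array(s["position"][:2]);v=p-P0;print(np.linalg.norm(v),np.rad2deg(np.arctan2(v[1],v[0])))
c=P0+.105*np.array([np.cos(np.deg2rad(-51.8)),np.sin(np.deg2rad(-51.8))])
arc(c,29.3,-51.8,-97,9)
```

```text
33.2 [0.589  0.1709 0.2711] 
 [[ 0.872  0.49   0.004]
 [ 0.49  -0.872 -0.001]
 [ 0.003  0.003 -1.   ]] [ 5.2 27.  59.2 -0.1 93.5 65.8] [ 3.3 -3.9  7.8] [-0.7  -0.35 -0.24] 0.011 60.030131516978145
0.1055970096213157 -51.45932259660293
[-0.0091, 0.001, 0] 5.0
[-0.0183, 0.0012, 0] 10.0
[-0.0275, 0.0007, 0] 15.1
[-0.0366, -0.0007, 0] 20.1
[-0.0456, -0.0029, 0] 25.1
[-0.0543, -0.0059, 0] 30.1
[-0.0627, -0.0096, 0] 35.2
[-0.0708, -0.014, 0] 40.2
[-0.0784, -0.0191, 0] 45.2
```

Call:
drive_tool([
  [[-0.0091, 0.001, 0], 5.0, 0.005],
  [[-0.0183, 0.0012, 0], 10.0, 0.005],
  [[-0.0275, 0.0007, 0], 15.1, 0.005],
  [[-0.0366, -0.0007, 0], 20.1, 0.005],
  [[-0.0456, -0.0029, 0], 25.1, 0.005],
  [[-0.0543, -0.0059, 0], 30.1, 0.005],
  [[-0.0627, -0.0096, 0], 35.2, 0.005],
  [[-0.0708, -0.014, 0], 40.2, 0.005],
  [[-0.0708, -0.014, 0], 40.2, 0.005],
  [[-0.0746, -0.0165, 0], 42.7, 0.005],
  [[-0.0746, -0.0165, 0], 42.7, 0.005],
])

```text
time_s: 34.3
position: [0.5162, 0.149, 0.2711]
tool_rot: [[0.974, -0.228, 0.004], [-0.228, -0.974, -0.002], [0.004, 0.001, -1.0]]
ft_force: [2.5, -4.7, 9.4]
grip_width: 0.0107
gripper_force: 60.3
```

Run:
```python
from h import *
st()
s=env.observe();p=np.array(s["position"][:2]);v=p-P0;print(np.linalg.norm(v),np.rad2deg(np.arctan2(v[1],v[0])))
```

```text
34.3 [0.5162 0.149  0.2711] 
 [[ 0.974 -0.228  0.004]
 [-0.228 -0.974 -0.002]
 [ 0.004  0.001 -1.   ]] [ 3.500e+00  1.900e+01  7.210e+01 -1.000e-01  8.870e+01  1.067e+02] [ 2.5 -4.7  9.4] [-0.78 -0.17 -0.07] 0.0107 60.26465205475688
0.10473640482523948 -93.85338031430649
```

Call:
drive_tool([
  [[-0.001, 0.0001, 0], 0.5, 0.005],
  [[-0.002, 0.0003, 0], 1.0, 0.005],
  [[-0.003, 0.0004, 0], 1.5, 0.005],
  [[-0.003, 0.0004, 0], 1.5, 0.005],
])

```text
time_s: 34.7
position: [0.5143, 0.1491, 0.2711]
tool_rot: [[0.968, -0.252, 0.006], [-0.252, -0.968, -0.002], [0.006, 0.0, -1.0]]
ft_force: [6.0, -4.3, 8.6]
grip_width: 0.0112
gripper_force: 59.9
```

Call:
drive_tool([
  [[-0.001, 0.0001, 0], 0.5, 0.005],
  [[-0.002, 0.0003, 0], 1.0, 0.005],
  [[-0.002, 0.0003, 0], 1.0, 0.005],
  [[-0.002, 0.0003, 0], 1.0, 0.005],
])

```text
time_s: 35.1
position: [0.5136, 0.1492, 0.2711]
tool_rot: [[0.963, -0.269, 0.009], [-0.269, -0.963, -0.002], [0.009, -0.0, -1.0]]
ft_force: [11.4, -5.2, 5.3]
grip_width: 0.0109
gripper_force: 59.6
```

The arm is at its stop: spindle at (0.5136, 0.149), with the reaction force rising. Now screwing down, starting with the 45° left on the wrist.

Call:
drive_tool([
  [[0.001, -0.0003, 0.0002], 8, 0.005],
  [[0.002, -0.0005, 0.0004], 16, 0.005],
  [[0.002, -0.0005, 0.0007], 24, 0.005],
  [[0.002, -0.0005, 0.0009], 32, 0.005],
  [[0.002, -0.0005, 0.0011], 40, 0.005],
  [[0.002, -0.0005, 0.0013], 45, 0.005],
  [[0.002, -0.0005, 0.0013], 45, 0.005],
])

```text
time_s: 35.8
position: [0.5139, 0.1487, 0.2697]
tool_rot: [[0.488, -0.873, 0.005], [-0.873, -0.488, -0.003], [0.005, -0.002, -1.0]]
ft_force: [4.1, -7.5, 9.6]
grip_width: 0.011
gripper_force: 60.2
```

```bash
python3 -c "
from h import *
st()"
```

```text
35.8 [0.5139 0.1487 0.2697] 
 [[ 0.488 -0.873  0.005]
 [-0.873 -0.488 -0.003]
 [ 0.005 -0.002 -1.   ]] [  3.6  18.8  72.6  -0.2  88.4 154.3] [ 4.1 -7.5  9.6] [-1.41 -0.63 -0.07] 0.011 60.21731953136623
```

Call:
drive_tool([
  [[0, 0, 0], 0, 0.04],
  [[0, 0, 0], 0, 0.04],
  [[0, 0, -0.045], 0, 0.04],
  [[0, 0, -0.05], -8, 0.04],
  [[0, 0, -0.05], -16, 0.04],
  [[0, 0, -0.05], -24, 0.04],
  [[0, 0, -0.05], -32, 0.04],
  [[0, 0, -0.05], -40, 0.04],
  [[0, 0, -0.05], -48, 0.04],
  [[0, 0, -0.05], -56, 0.04],
  [[0, 0, -0.05], -64, 0.04],
  [[0, 0, -0.05], -72, 0.04],
  [[0, 0, -0.05], -80, 0.04],
  [[0, 0, -0.05], -88, 0.04],
  [[0, 0, -0.05], -96, 0.04],
  [[0, 0, -0.05], -104, 0.04],
  [[0, 0, -0.05], -112, 0.04],
  [[0, 0, -0.05], -120, 0.04],
  [[0, 0, -0.05], -120, 0.04],
])

```text
time_s: 37.7
position: [0.5121, 0.1503, 0.3175]
tool_rot: [[0.509, 0.861, -0.002], [0.861, -0.509, 0.0], [-0.001, -0.002, -1.0]]
ft_force: [0.3, -0.5, 0.8]
grip_width: 0.04
gripper_force: 0.0
```

Call:
drive_tool([
  [[0, 0, 0], -8, 0.04],
  [[0, 0, 0], -16, 0.04],
  [[0, 0, 0], -24, 0.04],
  [[0, 0, 0], -32, 0.04],
  [[0, 0, 0], -40, 0.04],
  [[0, 0, 0], -48, 0.04],
  [[0, 0, 0], -56, 0.04],
  [[0, 0, 0], -60, 0.04],
  [[0, 0, 0], -60, 0.04],
])

```text
time_s: 38.6
position: [0.5122, 0.1502, 0.3177]
tool_rot: [[-0.486, 0.874, -0.001], [0.874, 0.486, 0.0], [0.001, -0.001, -1.0]]
ft_force: [-0.6, -0.3, 0.0]
grip_width: 0.0401
gripper_force: 0.0
```

Run:
```python
from h import *
st()
d=bar(c=(.5138,.149));save(d,"w8.png",s=1.25);bar("top",c=(.5138,.149))
```

```text
38.6 [0.5122 0.1502 0.3177] 
 [[-0.486  0.874 -0.001]
 [ 0.874  0.486  0.   ]
 [ 0.001 -0.001 -1.   ]] [  3.6  17.5  66.7   0.   95.8 -25.5] [-0.6 -0.3  0. ] [-0.03  0.02 -0.02] 0.0401 0.0
wrist 4064 z 0.2984977311862966 ((0.5124761462211609, 0.14917095005512238), (0.012042248621582985, 0.0993252694606781), 29.146766662597656)
top 6 z 0.2977327026404881 ((0.5354682207107544, 0.10449934005737305), (0.00788959302008152, 0.002476723864674568), 4.666085243225098)
```

View pics/w8.png

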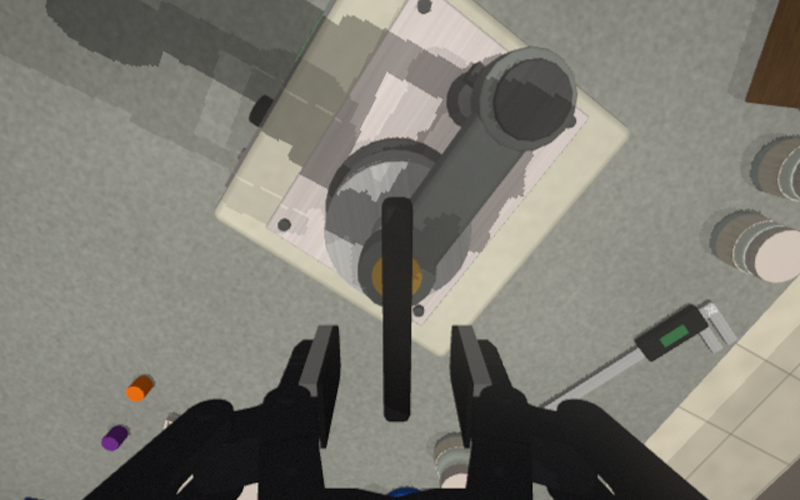

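The bar is gripped-ready at x≈398 and the arm lies over the lid at its stop; screw pitch agrees (bar top 1.5 mm down).

Call:
drive_tool([
  [[-0.001, 0, 0.025], 0, 0.04],
  [[-0.001, 0, 0.04], 0, 0.04],
  [[-0.001, 0, 0.048], 0, 0.04],
  [[-0.001, 0, 0.048], 0, 0.005],
  [[-0.001, 0, 0.048], 0, 0.005],
  [[-0.001, 0, 0.048], 0, 0.005],
  [[-0.001, 0, 0.048], 0, 0.005],
  [[-0.001, 0, 0.0482], 8, 0.005],
  [[-0.001, 0, 0.0484], 16, 0.005],
  [[-0.001, 0, 0.0487], 24, 0.005],
  [[-0.001, 0, 0.0489], 32, 0.005],
  [[-0.001, 0, 0.0491], 40, 0.005],
  [[-0.001, 0, 0.0493], 48, 0.005],
  [[-0.001, 0, 0.0496], 56, 0.005],
  [[-0.001, 0, 0.0498], 64, 0.005],
  [[-0.001, 0, 0.05], 72, 0.005],
  [[-0.001, 0, 0.0502], 80, 0.005],
  [[-0.001, 0, 0.0504], 88, 0.005],
  [[-0.001, 0, 0.0505], 90, 0.005],
  [[-0.001, 0, 0.0505], 90, 0.005],
])

```text
time_s: 40.7
position: [0.5137, 0.1492, 0.2683]
tool_rot: [[0.873, 0.488, 0.003], [0.488, -0.873, 0.0], [0.003, 0.001, -1.0]]
ft_force: [4.9, 0.9, 2.0]
grip_width: 0.0106
gripper_force: 59.5
```

Call:
drive_tool([
  [[0, 0, 0.0002], 8, 0.005],
  [[0, 0, 0.0004], 16, 0.005],
  [[0, 0, 0.0007], 24, 0.005],
  [[0, 0, 0.0009], 32, 0.005],
  [[0, 0, 0.0011], 40, 0.005],
  [[0, 0, 0.0013], 48, 0.005],
  [[0, 0, 0.0016], 56, 0.005],
  [[0, 0, 0.0018], 64, 0.005],
  [[0, 0, 0.002], 72, 0.005],
  [[0, 0, 0.0022], 80, 0.005],
  [[0, 0, 0.0025], 88, 0.005],
  [[0, 0, 0.0025], 90, 0.005],
  [[0, 0, 0.0025], 90, 0.005],
])

```text
time_s: 42.0
position: [0.5136, 0.1488, 0.2658]
tool_rot: [[0.488, -0.873, 0.003], [-0.873, -0.488, -0.001], [0.002, -0.002, -1.0]]
ft_force: [4.7, -1.4, 3.8]
grip_width: 0.011
gripper_force: 59.7
```

```bash
python3 -c "
from h import *
st()"
```

```text
42.0 [0.5136 0.1488 0.2658] 
 [[ 0.488 -0.873  0.003]
 [-0.873 -0.488 -0.001]
 [ 0.002 -0.002 -1.   ]] [  3.5  18.9  73.1  -0.   87.9 154.2] [ 4.7 -1.4  3.8] [-0.34 -0.82  0.08] 0.011 59.678151262924075
```

Call:
drive_tool([
  [[0, 0, 0], 0, 0.04],
  [[0, 0, 0], 0, 0.04],
  [[0, 0, -0.045], 0, 0.04],
  [[0, 0, -0.05], -8, 0.04],
  [[0, 0, -0.05], -16, 0.04],
  [[0, 0, -0.05], -24, 0.04],
  [[0, 0, -0.05], -32, 0.04],
  [[0, 0, -0.05], -40, 0.04],
  [[0, 0, -0.05], -48, 0.04],
  [[0, 0, -0.05], -56, 0.04],
  [[0, 0, -0.05], -64, 0.04],
  [[0, 0, -0.05], -72, 0.04],
  [[0, 0, -0.05], -80, 0.04],
  [[0, 0, -0.05], -88, 0.04],
  [[0, 0, -0.05], -96, 0.04],
  [[0, 0, -0.05], -104, 0.04],
  [[0, 0, -0.05], -112, 0.04],
  [[0, 0, -0.05], -120, 0.04],
  [[0, 0, -0.05], -120, 0.04],
])

```text
time_s: 43.9
position: [0.5125, 0.1492, 0.3147]
tool_rot: [[0.51, 0.86, -0.001], [0.86, -0.51, 0.0], [-0.001, -0.001, -1.0]]
ft_force: [-0.1, 0.0, 0.7]
grip_width: 0.0398
gripper_force: 0.0
```

Call:
drive_tool([
  [[0, 0, 0], -8, 0.04],
  [[0, 0, 0], -16, 0.04],
  [[0, 0, 0], -24, 0.04],
  [[0, 0, 0], -32, 0.04],
  [[0, 0, 0], -40, 0.04],
  [[0, 0, 0], -48, 0.04],
  [[0, 0, 0], -56, 0.04],
  [[0, 0, 0], -60, 0.04],
  [[0, 0, 0], -60, 0.04],
])

```text
time_s: 44.8
position: [0.5126, 0.1492, 0.3148]
tool_rot: [[-0.486, 0.874, -0.001], [0.874, 0.486, 0.0], [0.0, -0.001, -1.0]]
ft_force: [-0.9, 0.3, 0.4]
grip_width: 0.0399
gripper_force: 0.0
```

Run:
```python
from h import *
st()
bar(c=(.5138,.149))
```

```text
44.8 [0.5126 0.1492 0.3148] 
 [[-0.486  0.874 -0.001]
 [ 0.874  0.486  0.   ]
 [ 0.    -0.001 -1.   ]] [  3.5  17.6  67.1   0.   95.4 -25.6] [-0.9  0.3  0.4] [-0.03 -0.05  0.  ] 0.0399 0.0
wrist 4019 z 0.29348806750640966 ((0.5124329924583435, 0.14923198521137238), (0.012024286203086376, 0.0991305261850357), 29.38827896118164)
```

Call:
drive_tool([
  [[0, 0, 0.025], 0, 0.04],
  [[0, 0, 0.04], 0, 0.04],
  [[0, 0, 0.0495], 0, 0.04],
  [[0, 0, 0.0495], 0, 0.005],
  [[0, 0, 0.0495], 0, 0.005],
  [[0, 0, 0.0495], 0, 0.005],
  [[0, 0, 0.0495], 0, 0.005],
  [[0, 0, 0.0497], 8, 0.005],
  [[0, 0, 0.0499], 16, 0.005],
  [[0, 0, 0.0502], 24, 0.005],
  [[0, 0, 0.0504], 32, 0.005],
  [[0, 0, 0.0506], 40, 0.005],
  [[0, 0, 0.0506], 40, 0.005],
], newtons=80)

```text
time_s: 46.15
position: [0.5135, 0.1492, 0.2652]
tool_rot: [[0.189, 0.982, 0.002], [0.982, -0.189, 0.0], [0.001, 0.002, -1.0]]
ft_force: [2.7, 1.7, 1.5]
grip_width: 0.0108
gripper_force: 79.4
```

```bash
cat > t.py <<'E'
from h import *
for i in range(3):
    s=env.observe();R=np.array(s["tool_rot"]);print(s["time_s"],np.round(np.rad2deg(np.arctan2(R[1,0],R[0,0])),2),np.round(s["wrist_torque"],3),np.round(s["ft_force"],1),round(s["joint_efforts"][5],3),round(s["q"][5],2))
E
python3 t.py
```

```text
46.15 79.11 [ 0.317 -0.421 -0.229] [2.7 1.7 1.5] 1.247 14.39
46.15 79.11 [ 0.317 -0.421 -0.229] [2.7 1.7 1.5] 1.247 14.39
46.15 79.11 [ 0.317 -0.421 -0.229] [2.7 1.7 1.5] 1.247 14.39
```

Call:
drive_tool([
  [[0, 0, 0.0001], 4, 0.005],
  [[0, 0, 0.0002], 8, 0.005],
  [[0, 0, 0.0002], 8, 0.005],
])

```text
time_s: 46.45
position: [0.5135, 0.1492, 0.265]
tool_rot: [[0.32, 0.948, 0.002], [0.948, -0.32, 0.0], [0.001, 0.002, -1.0]]
ft_force: [3.7, 3.2, 3.6]
grip_width: 0.0108
gripper_force: 79.6
```

```bash
python3 t.py
```

```text
46.45 71.36 [ 0.383 -0.524  0.01 ] [3.7 3.2 3.6] 0.699 22.15
46.45 71.36 [ 0.383 -0.524  0.01 ] [3.7 3.2 3.6] 0.699 22.15
46.45 71.36 [ 0.383 -0.524  0.01 ] [3.7 3.2 3.6] 0.699 22.15
```

Call:
drive_tool([
  [[0, 0, 0.0001], 4, 0.005],
  [[0, 0, 0.0002], 8, 0.005],
  [[0, 0, 0.0002], 8, 0.005],
])

```text
time_s: 46.75
position: [0.5136, 0.1493, 0.2648]
tool_rot: [[0.448, 0.894, 0.003], [0.894, -0.448, 0.001], [0.002, 0.002, -1.0]]
ft_force: [4.9, 1.7, 3.5]
grip_width: 0.0104
gripper_force: 79.8
```

```bash
python3 t.py
```

```text
46.75 63.38 [ 0.411 -0.741 -0.038] [4.9 1.7 3.5] 0.648 30.12
46.75 63.38 [ 0.411 -0.741 -0.038] [4.9 1.7 3.5] 0.648 30.12
46.75 63.38 [ 0.411 -0.741 -0.038] [4.9 1.7 3.5] 0.648 30.12
```

Call:
drive_tool([
  [[0, 0, 0.0001], 4, 0.005],
  [[0, 0, 0.0002], 8, 0.005],
])

```text
time_s: 46.95
position: [0.5137, 0.1493, 0.2648]
tool_rot: [[0.568, 0.823, 0.003], [0.823, -0.568, 0.001], [0.002, 0.002, -1.0]]
ft_force: [4.7, 3.1, 5.0]
grip_width: 0.0106
gripper_force: 80.0
```

```bash
python3 t.py|tail -1
```

```text
46.95 55.36 [ 0.416 -0.765  0.252] [4.7 3.1 5. ] -0.694 38.15
```

Call:
drive_tool([
  [[0, 0, 0.0001], 4, 0.005],
  [[0, 0, 0.0002], 8, 0.005],
])

```text
time_s: 47.15
position: [0.5137, 0.1492, 0.2647]
tool_rot: [[0.677, 0.736, 0.003], [0.736, -0.677, 0.0], [0.003, 0.002, -1.0]]
ft_force: [5.6, 2.2, 6.5]
grip_width: 0.0107
gripper_force: 80.1
```

```bash
python3 t.py|tail -1
```

```text
47.15 47.35 [ 0.457 -0.732  0.33 ] [5.6 2.2 6.5] -0.6 46.15
```

Call:
drive_tool([
  [[0, 0, 0.0001], 4, 0.005],
  [[0, 0, 0.0001], 6, 0.005],
])

```text
time_s: 47.35
position: [0.5138, 0.1493, 0.2647]
tool_rot: [[0.75, 0.661, 0.004], [0.661, -0.75, 0.0], [0.003, 0.002, -1.0]]
ft_force: [5.9, 2.1, 6.3]
grip_width: 0.0107
gripper_force: 80.1
```

```bash
python3 t.py|tail -1
```

```text
47.35 41.39 [ 0.397 -0.754  0.4  ] [5.9 2.1 6.3] 0.212 52.12
```

Call:
drive_tool([
  [[0, 0, 0], 2, 0.005],
  [[0, 0, 0.0001], 4, 0.005],
  [[0, 0, 0.0001], 4, 0.005],
  [[0, 0, 0.0001], 4, 0.005],
  [[0, 0, 0.0001], 4, 0.005],
  [[0, 0, 0.0001], 4, 0.005],
])

```text
time_s: 47.95
position: [0.5138, 0.1492, 0.2647]
tool_rot: [[0.793, 0.609, 0.004], [0.609, -0.793, 0.0], [0.003, 0.002, -1.0]]
ft_force: [4.5, 1.9, 7.5]
grip_width: 0.0105
gripper_force: 80.2
```

```bash
python3 t.py|tail -1
```

```text
47.95 37.51 [ 0.37  -0.789  0.204] [4.5 1.9 7.5] 0.195 55.99
```

Call:
drive_tool([
  [[0, 0, 0], 0, 0.03],
  [[0, 0, 0], 0, 0.04],
  [[0, 0, 0], 0, 0.04],
  [[0, 0, -0.03], 0, 0.04],
  [[0, 0, -0.06], 0, 0.04],
  [[0, 0, -0.06], 0, 0.04],
  [[0, 0, -0.06], 0, 0.04],
])

```text
time_s: 48.65
position: [0.5127, 0.149, 0.3232]
tool_rot: [[0.796, 0.605, -0.0], [0.605, -0.796, -0.0], [-0.0, -0.0, -1.0]]
ft_force: [-0.2, 0.2, -0.4]
grip_width: 0.04
gripper_force: 0.0
```

Run:
```python
from h import *
st()
d=bar(c=(.5138,.149));save(d,"w9.png",s=1.25)
lidfit("side")
C=cloud(d);m=(abs(C[...,2]-.1722)<.004)&(d["depth"]>0)&(np.hypot(C[...,0]-.5136,C[...,1]-.149)<.06);print(np.median(C[m],0),m.sum())
```

```text
48.65 [0.5127 0.149  0.3232] 
 [[ 0.796  0.605 -0.   ]
 [ 0.605 -0.796 -0.   ]
 [-0.    -0.    -1.   ]] [ 3.5 17.4 66.  -0.  96.6 56.3] [-0.2  0.2 -0.4] [ 0.02 -0.07 -0.  ] 0.04 0.0
wrist 3661 z 0.2915679171089455 ((0.5134615898132324, 0.149044930934906), (0.09912224113941193, 0.011993754655122757), 38.32463836669922)
side 759 [0.508183   0.13394893 0.17188269] ((0.5145706534385681, 0.1481982171535492), 0.052680499851703644)
 tilt [-0.00041851  0.02039218  0.17175042]
[0.53849908 0.14702141 0.172264  ] 4483
```

View pics/w9.png

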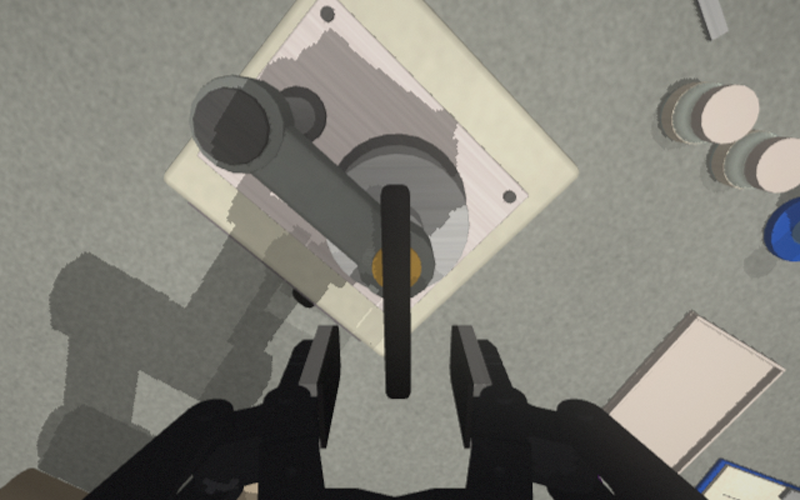

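The bar stayed where I left it, with no noticeable ease-back. Effort had doubled, the lid is level at z = 0.172, the arm is at its stop, and the gripper is clear. Handing in.

```bash
python3 -c "
from h import *
print(env.close_job())"
```

```text
the job is handed in; nothing more can be done
None
```

The job is handed in; it returned no verdict. All five cylinders are in the jar, the lid is level and seated, the clamp arm is at its stop and the T-handle is snug, judged by its turning effort about doubling (pad force can't be read directly).

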